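# Pack the microscope objectives and bar them in

### The arm

A 6-joint arm with a two-finger parallel gripper is mounted at the origin on the work surface. World frame = base frame: x ahead of the robot, y to its left, z up, the work surface at z = 0. Lengths are in mm, angles in rad, forces in N, time in s.
With the tool pointing down it reaches from about 350 to 775 mm from the base axis. Payload 7.3 kg.
Tool frame: the origin (TCP) lies on the centre line of the jaws, within the pads' length; the fingertips stand 22 mm ahead of it and the grasp point (between the pads) lies 3 mm ahead of it; x points along the fingers, z is the direction in which the jaws open and shut, and the axes are right-handed (so a half turn about x gives the same grasp; the last joint's range is limited). The gripper opens to 92 mm and grips with 3 to 60 N. Pads are 19 mm wide; open, the fingers measure 130 mm over their backs; the gripper's body (75 mm by 190 mm) begins 47 mm behind the grasp point.
Start: joints at [1.152, 0.342, 1.524, -0, 1.275, -0.146], TCP at [141.434, 505.608, 248.741] pointing down, gripper open.
Joint ranges: [-2.53, 2.53], [-0.77, 2.02], [0.04, 2.7], [-1, 4.14], [0.28, 2.66], [-3.11, 3.11]. Speed limits (rad/s): [2.57, 2.57, 3.14, 3.14, 3.14, 3.14].

### API

Orientations are given as [roll, pitch, yaw] about the fixed x, y, z axes, in that order (R = Rz(yaw) Ry(pitch) Rx(roll)).
In Python, from plant import readout, imaging, bot gives the robot as it stands.
- The arm moves only by the tool arm_command, never from a script. Its argument "plan" is a list of rows, each an object of numbers: "tx", "ty", "tz": the shift along the tool's x, y, z in cm; "wx", "wy", "wz": the turn, a rotation vector about the tool's x, y, z in rad; "jaw": the opening, from -1 (shut) to 1 (fully open). In form: [{"tx": .., "ty": .., "tz": .., "wx": .., "wy": .., "wz": .., "jaw": ..}, ...]. A call has 1 to 20 rows; each row shifts and turns the commanded pose from where the row before left it, along the tool's axes as they then stand; what a row does not reach is not made up. A row lasts 1/10 s, in which the tool goes at most 50 mm and 8.59 degrees, less where a joint would pass 70% of its speed; a pose out of reach is approached as far as the arm can. A call with a gripper value outside its range is refused whole. The fingers move at their own pace and stop on an object; the grip force is fixed at half the most. Time passes only in rows, so rows that do not move let the fingers close. It gives the time, the measured TCP pose, the force and the opening at its end, in the units of the state.
- readout.get_obs(): the state, without advancing time (a new reading comes with each control period).
- imaging.capture(name): name is "scene" or "top" or "wrist"; returns the picture (480x640x3 uint8, blue, green, red); there is no depth.
- imaging.get_calibration(name): a dict with "fx", "fy", "cx", "cy" (pixels), "position" and "rotation" of the camera in the world; the wrist camera has in their place "mount" (4x4, takes a point from camera to tool coordinates, whose origin is the TCP and whose axes are the tool frame's). Camera axes: x right, y up, looking along -z (the intrinsics and any distortion apply to the point x, -y, -z); pixel columns grow to the right and rows downward; lengths in mm; the calibration is good to about 2 mm. A picture is of the moment at which its call begins: read the wrist's pose just before it. get_calibration takes no time and is no camera call.
- bot.close_job(): hands the job in, once; it reports no verdict.
The state is a dict: "time": time; "joint_positions": joint angles; "dq": joint speeds; "tau": joint torques, N m; "tool_pos": TCP position; "tcp_rot": TCP orientation; "contact_force": force on the tool from outside, world axes, zero at the start; "moment": the same for the moment, N m; "grip_width": finger opening in mm.
Only numpy, scipy, OpenCV 4.12 (cv2) and the standard library are available. Lean on these libraries where they do the work, as an engineer would, in place of code of your own. Each camera call takes 0.05 s, during which the arm holds its last target.

### The job

Pack the three microscope objectives (the ones that taper to a narrow nose) into the carrier tray: stand each one upright, nose up, in the collar made for its diameter, the slimmest in the smallest collar and the widest in the largest, setting it down gently rather than dropping it. Leave the two eyepieces (the ones that widen to a flat cup) standing where they are. When all three objectives are in, lay the hold-down bar gently, grip up and centred, across the tray's two end walls so that it lies between the lips on both of them, above the objectives, and let go.

Things in the scene. Friction and masses are not known exactly. Their poses are not given: they have to be found in the camera images.
- obj_slim_mid (a point): Slimmest microscope objective, loose, standing upright nose up: straight round steel barrel 26 mm in diameter up to 46 mm above its foot, then a black nose tapering to 13 mm diameter at the top, with a small glass at its tip; 68 mm tall overall. The point is on its axis, half-way up (34 mm above its foot); z is up its axis.
- obj_mid_mid (a point): Middle-sized microscope objective, loose, standing upright nose up: straight round steel barrel 36 mm in diameter up to 42 mm above its foot, then a black nose tapering to 18 mm diameter at the top, with a small glass at its tip; 62 mm tall overall. The point is on its axis, half-way up (31 mm above its foot); z is up its axis.
- obj_wide_mid (a point): Widest microscope objective, loose, standing upright nose up: straight round steel barrel 46 mm in diameter up to 38 mm above its foot, then a black nose tapering to 23 mm diameter at the top, with a small glass at its tip; 56 mm tall overall. The point is on its axis, half-way up (28 mm above its foot); z is up its axis.
- eye_a_mid (a point): Microscope eyepiece, a look-alike that must be left where it stands: steel barrel 30 mm in diameter, widening at the top to a flat black cup of 42 mm diameter with a large glass; 58 mm tall. The point is on its axis, half-way up.
- eye_b_mid (a point): Microscope eyepiece, a look-alike that must be left where it stands: steel barrel 26 mm in diameter, widening at the top to a flat black cup of 36 mm diameter with a large glass; 52 mm tall. The point is on its axis, half-way up.
- tray: Carrier tray, fixed to the table: grey floor plate 276 mm (its x) by 90 mm (its y), 8 mm thick, no side walls; at each end (x = -134 and +134 mm) an upright aluminium end wall 8 mm thick, 64 mm wide, whose resting edge is 84 mm above the table. At both corners of each end wall a lip rises 12 mm above the resting edge; the lips leave a 40 mm wide slot between them, centred on the tray's long axis. Origin under its centre at table height; x along its length, z up.
- collar_small: Smallest of three flat black rubber collars fixed on the tray's floor in a row along the tray's length, 70 mm apart, in any order: a ring with an inner diameter of 42 mm, outer diameter 50 mm, 5 mm high. Origin at the ring's centre on the tray's floor (its underside, 8 mm above the table). It takes the slimmest (26 mm) objective, with 8 mm of play all round.
- collar_medium: Middle of three flat black rubber collars fixed on the tray's floor in a row along the tray's length, 70 mm apart, in any order: a ring with an inner diameter of 52 mm, outer diameter 60 mm, 5 mm high. Origin at the ring's centre on the tray's floor (its underside, 8 mm above the table). It takes the middle-sized (36 mm) objective, with 8 mm of play all round.
- collar_large: Largest of three flat black rubber collars fixed on the tray's floor in a row along the tray's length, 70 mm apart, in any order: a ring with an inner diameter of 62 mm, outer diameter 70 mm, 5 mm high. Origin at the ring's centre on the tray's floor (its underside, 8 mm above the table). It takes the widest (46 mm) objective, with 8 mm of play all round.
- bar_grip (a point): Hold-down bar, loose, lying flat on the table: a steel strip 300 mm long (its x), 22 mm wide, 8 mm thick, with a black grip block at its middle on top, 60 mm long (x), 22 mm wide (y), rising from 8 to 44 mm above the strip's underside. The point is at the middle of the grip block, 26 mm above the strip's underside; x along the bar, z up. Rested across the tray's end walls it clears all the objectives.
Mind the look-alikes: they are no part of the job. What is shaped like the part that bears obj_slim_mid but blue is not meant.

How it is judged:
By the outcome, as a careful person would: the job done as asked, in the order asked, and still so for the second after the job is handed in, with the robot touching nothing.
It also fails if it takes over 120 s, if anything falls off the work surface, if the arm or the gripper's body presses on something with over 40 N, if the wrist force passes 120 N, or if a joint passes its speed limit or range.

## Working session

There is one attempt and no reset: what is moved stays moved. The work goes in short steps, Python scripts to look and compute and a tool call to move; the robot and the scene stay as the last step left them, time stands still between calls to the robot, and variables do not carry over. Pictures are saved under pics/ and viewed, and the job is handed in when it is done.

Besides the shell and the picture viewer there is one more tool, called after "Call:" as name(argument=value, ...), one argument or row to a line, values as JSON. arm_command: Moves the arm, as the interface text tells. Its arguments: {"type":"object","properties":{"plan":{"type":"array"}},"required":["plan"]}

```bash
ls; mkdir -p pics; python3 - <<'E'
from plant import readout, imaging, bot
import cv2
print(readout.get_obs())
for n in ["scene","top","wrist"]:
    c=imaging.get_calibration(n); print(n,c)
    cv2.imwrite(f"pics/{n}0.png",imaging.capture(n))
E
```

```text
pics
{'time': 0.0, 'joint_positions': array([ 1.15200560e+00,  3.42762627e-01,  1.52500479e+00, -4.60541643e-05,
        1.27535088e+00, -1.45979037e-01]), 'dq': array([ 1.02569676e-03,  6.76878215e-04,  5.73434668e-04, -6.69050667e-05,
       -1.04530755e-03, -1.00692698e-03]), 'tau': array([-6.34456046e-04, -4.31243348e+01, -2.44221210e+01,  7.17738457e-02,
        5.60353138e-02, -1.25229153e-04]), 'tool_pos': array([141.29070213, 505.2612458 , 248.02847061]), 'tcp_rot': array([ 3.02447093,  1.56927005, -1.96071629]), 'contact_force': array([-1.03340445, -0.58679083, -0.71917672]), 'moment': array([ 0.0086888 , -0.04063669,  0.00532987]), 'grip_width': 91.47962162424953}
scene {'fx': 537.9632616379909, 'fy': 537.9632616379909, 'cx': 318.97515570321696, 'cy': 234.50470158581803, 'position': array([1028.44049796, -547.95101427,  531.8429072 ]), 'rotation': array([ 0.99777118, -0.00306119,  0.697858  ])}
top {'fx': 623.8167583661749, 'fy': 623.8167583661749, 'cx': 315.4299627293041, 'cy': 237.2397137081296, 'position': array([ 4.44896429e+02, -5.91316305e-01,  1.00022058e+03]), 'rotation': array([ 0.13563929,  0.01699001, -1.59941294])}
wrist {'fx': 395.37279821220477, 'fy': 395.37279821220477, 'cx': 316.33914284255894, 'cy': 237.98409701101644, 'mount': array([[-9.29224067e-04,  2.66424640e-01, -9.63855304e-01,
        -1.35565758e+02],
       [ 1.72637577e-04,  9.63855749e-01,  2.66424596e-01,
         7.15340105e+01],
       [ 9.99999553e-01,  8.11705026e-05, -9.41632863e-04,
         3.72085562e-01],
       [ 0.00000000e+00,  0.00000000e+00,  0.00000000e+00,
         1.00000000e+00]])}
```

View pics/scene0.png

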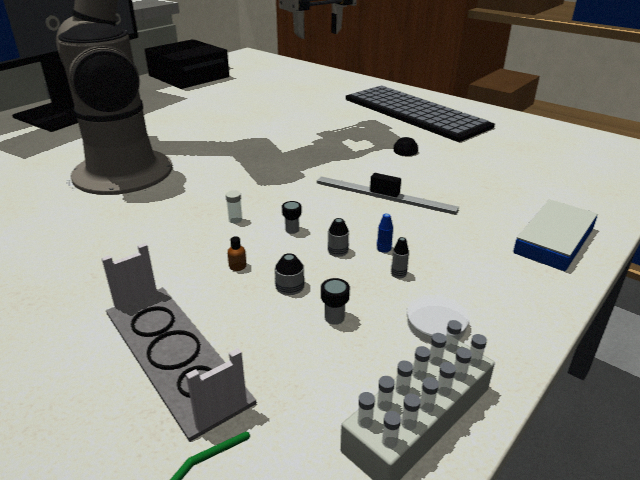

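View pics/top0.png

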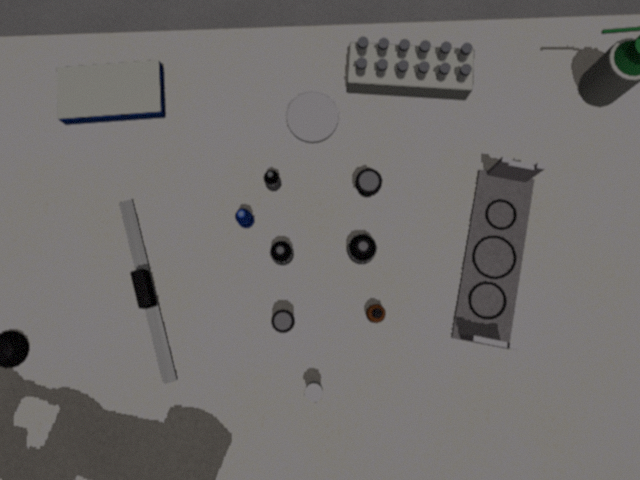

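View pics/wrist0.png

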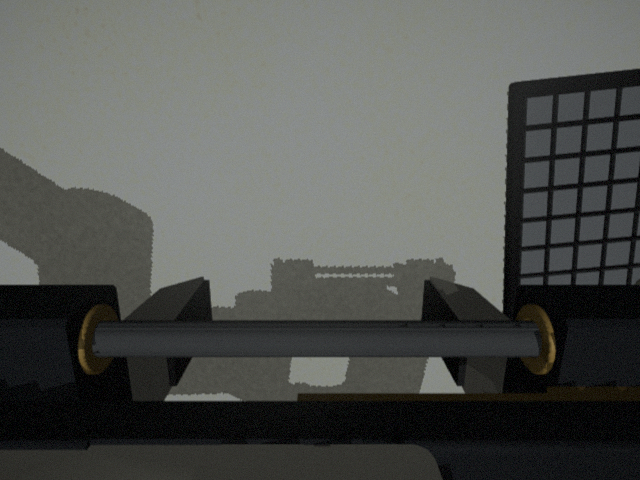

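```bash
cat > h.py <<'E'
import numpy as np, cv2
from scipy.spatial.transform import Rotation as Ro
from plant import readout, imaging, bot
def cam(name,obs=None):
    c=imaging.get_calibration(name)
    if name=="wrist":
        T=np.eye(4); T[:3,:3]=Ro.from_euler('xyz',obs["tcp_rot"]).as_matrix(); T[:3,3]=obs["tool_pos"]
        W=T@c["mount"]; p,R=W[:3,3],W[:3,:3]
    else: p,R=c["position"],Ro.from_euler('xyz',c["rotation"]).as_matrix()
    return c,p,R
def ray(cm,u,v):
    c,p,R=cm
    d=R@np.array([(u-c["cx"])/c["fx"],-(v-c["cy"])/c["fy"],-1.]); return p,d/np.linalg.norm(d)
def onz(cm,u,v,z):
    p,d=ray(cm,u,v); return p+d*(z-p[2])/d[2]
def proj(cm,X):
    c,p,R=cm; q=R.T@(np.asarray(X,float)-p); return np.array([c["cx"]+c["fx"]*q[0]/-q[2], c["cy"]-c["fy"]*q[1]/-q[2]])
def tri(r1,r2):
    A=np.array([r1[1],-r2[1]]).T; s=np.linalg.lstsq(A,r2[0]-r1[0],rcond=None)[0]
    a=r1[0]+s[0]*r1[1]; b=r2[0]+s[1]*r2[1]; return (a+b)/2,np.linalg.norm(a-b)
E
python3 - <<'E'
from h import *
t=cam("top");print(imaging.get_calibration("top").keys())
I=cv2.imread("pics/top0.png"); 
print(t[2])
for n,(u,v) in dict(slim=(272,178),mid=(282,251),wide=(362,247),eyeA=(369,181),eyeB=(283,320),blue=(244,218)).items(): print(n,onz(t,u,v,55).round(0))
for n,(u,v) in dict(c1=(501,214),c2=(494,257),c3=(487,300)).items(): print(n,onz(t,u,v,10).round(0))
print(onz(t,144,288,44).round(0))
print(onz(t,127,200,8),onz(t,170,380,8))
cv2.imwrite("pics/topA.png",cv2.resize(I[140:340,220:420],None,fx=3.0,fy=3.0,interpolation=cv2.INTER_CUBIC))
cv2.imwrite("pics/topB.png",cv2.resize(I[140:360,430:560],None,fx=2.7,fy=2.7,interpolation=cv2.INTER_CUBIC))
S=cv2.imread("pics/scene0.png")
cv2.imwrite("pics/scA.png",cv2.resize(S[170:340,210:430],None,fx=3.5,fy=3.5,interpolation=cv2.INTER_CUBIC))
cv2.imwrite("pics/scB.png",cv2.resize(S[230:440,90:270],None,fx=2.8,fy=2.8,interpolation=cv2.INTER_CUBIC))
E
```

```text
dict_keys(['fx', 'fy', 'cx', 'cy', 'position', 'rotation'])
[[-0.02860858  0.99034369 -0.13565004]
 [-0.99944631 -0.0306463  -0.01295714]
 [-0.01698919  0.13520424  0.99067209]]
slim [669.  76.  55.]
mid [555.  63.  55.]
wide [557. -59.  55.]
eyeA [659. -74.  55.]
eyeB [450.  64.  55.]
blue [608. 121.  55.]
c1 [ 609. -286.   10.]
c2 [ 540. -270.   10.]
c3 [ 473. -255.   10.]
[505. 278.  44.]
[651.37786298 317.15283825   8.        ] [362.68335185 246.05741713   8.        ]
```

View pics/topA.png

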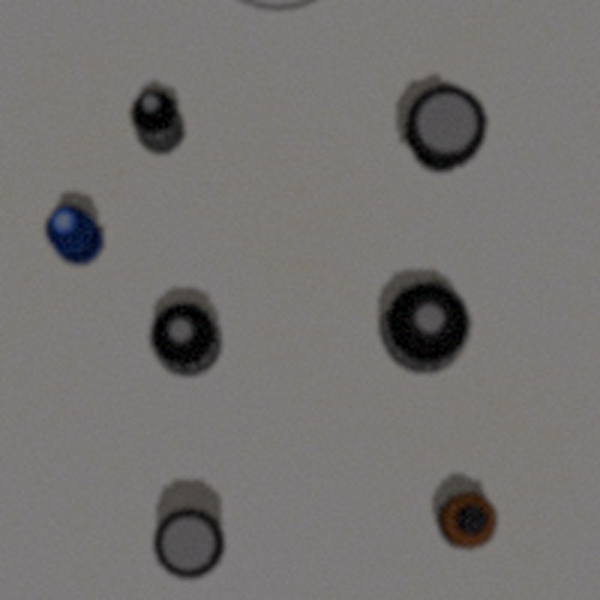

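View pics/topB.png

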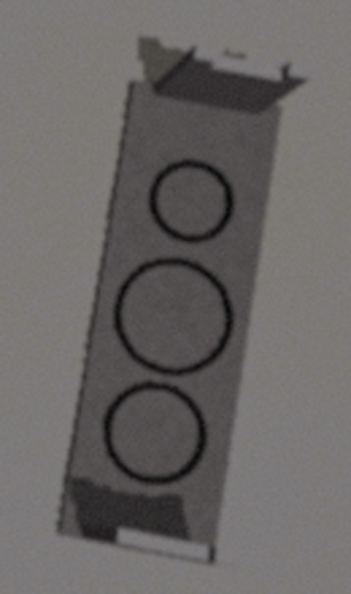

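View pics/scA.png

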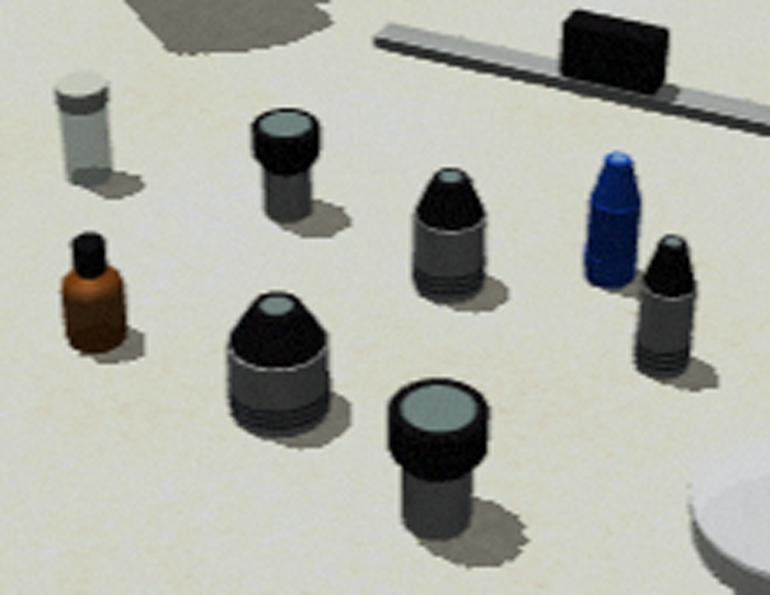

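View pics/scB.png

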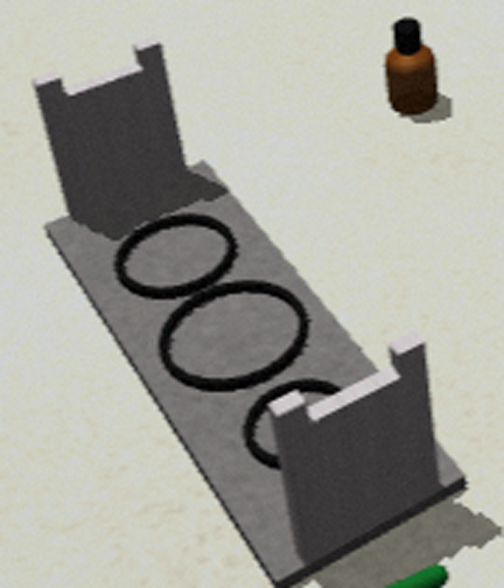

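```bash
python3 - <<'E'
from h import *
t=cam("top");s=cam("scene")
T=cv2.imread("pics/top0.png");S=cv2.imread("pics/scene0.png")
g=lambda I:cv2.cvtColor(I,cv2.COLOR_BGR2GRAY)
# lens = bright blob surrounded by dark nose: fill holes of dark mask
def lenses(I,th,box):
    x0,y0,x1,y1=box; G=cv2.resize(g(I)[y0:y1,x0:x1],None,fx=4,fy=4,interpolation=cv2.INTER_CUBIC)
    m=(G<th).astype(np.uint8); cs,h=cv2.findContours(m,cv2.RETR_CCOMP,cv2.CHAIN_APPROX_NONE)
    out=[]
    for c,hh in zip(cs,h[0]):
        a=cv2.contourArea(c)
        if hh[3]>=0 and a>20:
            M=cv2.moments(c); out.append((round((M['m10']/M['m00']+.5)/4-.5+x0,2),round((M['m01']/M['m00']+.5)/4-.5+y0,2),a/16))
    return out
print("top",lenses(T,45,(220,140,420,350)))
print("top",lenses(T,60,(220,140,420,350)))
print("sc",lenses(S,45,(210,170,430,340)))
for n,a,b in [("slim",(270.3,174.3),(402.6,238.9)),("mid",(280,250),(338.6,220.3)),("wide",(363.7,246.3),(289.1,256.9)),
 ("c_small",(501,214),None)]:
    if b: 
        print(n,tri(ray(t,*a),ray(s,*b)))
# collars in top: ellipses
G=g(T)[160:340,440:550]; m=(cv2.resize(G,None,fx=4,fy=4,interpolation=cv2.INTER_CUBIC)<45).astype(np.uint8)
cs,_=cv2.findContours(m,cv2.RETR_LIST,cv2.CHAIN_APPROX_NONE)
for c in cs:
    if cv2.contourArea(c)>3000:
        e=cv2.fitEllipse(c); u,v=(e[0][0]+.5)/4-.5+440,(e[0][1]+.5)/4-.5+160; print("ell",u,v,np.array(e[1])/4,onz(t,u,v,13).round(1))
G=g(S)[300:400,120:210]; m=(cv2.resize(S[290:410,110:220],None,fx=4,fy=4)[:,:,1]<35).astype(np.uint8)
cs,_=cv2.findContours(m,cv2.RETR_LIST,cv2.CHAIN_APPROX_NONE)
for c in cs:
    if cv2.contourArea(c)>3000:
        e=cv2.fitEllipse(c); u,v=(e[0][0]+.5)/4-.5+110,(e[0][1]+.5)/4-.5+290; print("ellS",u,v,np.array(e[1])/4,onz(s,u,v,13).round(1))
# bar grip top
B=(T.max(2)<40).astype(np.uint8); cs,_=cv2.findContours(B[250:330,120:170].copy(),cv2.RETR_EXTERNAL,cv2.CHAIN_APPROX_NONE)
for c in cs:
    if cv2.contourArea(c)>100: print("grip",cv2.minAreaRect(c))
E
```

```text
top [(282.33, 320.7, 267.40625), (370.15, 315.3, 9.8125), (370.72, 308.71, 2.25), (279.71, 249.67, 53.9375), (362.8, 245.71, 83.65625), (271.94, 185.24, 14.6875), (275.99, 183.85, 2.28125), (368.47, 180.61, 331.84375)]
top [(282.32, 320.71, 238.3125), (279.72, 249.67, 41.0625), (362.78, 245.69, 66.09375), (240.63, 213.29, 33.5), (269.63, 173.71, 18.15625), (368.49, 180.57, 298.875)]
sc [(334.89, 286.27, 248.625), (399.69, 272.01, 1.46875), (288.52, 256.9, 46.625)]
slim (array([673.84940205,  79.22159492,  66.49714124]), np.float64(3.808480020375646))
mid (array([556.50947815,  66.75589022,  60.65976341]), np.float64(2.2232360777789886))
wide (array([559.29331571, -60.21456645,  54.96864321]), np.float64(3.32798346361732))
ell 486.76098251342773 299.9373321533203 [32.66359329 33.49239731] [ 472.5 -253.5   13. ]
ell 486.8618698120117 300.0312042236328 [36.57843399 38.40077209] [ 472.4 -253.6   13. ]
ell 493.65421295166016 256.75939178466797 [38.34488678 39.86689758] [ 540.2 -268.8   13. ]
ell 493.7695083618164 256.76123809814453 [42.28670883 43.97190475] [ 540.2 -269.    13. ]
ell 500.3663558959961 214.07662963867188 [25.49824715 26.55904007] [ 608.3 -284.1   13. ]
ell 500.42977142333984 214.08430099487305 [29.58643341 31.04424667] [ 608.2 -284.2   13. ]
ellS 173.1265411376953 349.5408592224121 [30.16838646 48.68431473] [ 546.4 -273.6   13. ]
ellS 152.42330932617188 321.15636825561523 [21.74012566 38.60659027] [ 478.3 -257.9   13. ]
ellS 165.79053497314453 339.7650146484375 [47.35101318 75.70449829] [ 523.7 -268.6   13. ]
grip ((23.823532104492188, 37.79411697387695), (39.290767669677734, 18.675243377685547), 75.96376037597656)
```

```bash
cat >> h.py <<'E'
def plan(target,yaw,obs=None):
    """tool x down, tool z at angle yaw in the world xy; prints needed tool-frame shift (cm, after turning) and turn"""
    o=obs or readout.get_obs(); R=Ro.from_euler('xyz',o["tcp_rot"]).as_matrix()
    x=np.array([0,0,-1.]); z=np.array([np.cos(yaw),np.sin(yaw),0]); D=np.array([np.cross(z,x)*0+x,np.cross(z,x),z]).T
    w=Ro.from_matrix(R.T@D).as_rotvec(); d=np.asarray(target)-o["tool_pos"]
    print("t",round(o["time"],2),"pos",o["tool_pos"].round(1),"yawz",round(np.arctan2(R[1,2],R[0,2]),4),"w",w.round(4),"shift now cm",(R.T@d/10).round(2),"after turn",(D.T@d/10).round(2),"F",o["contact_force"].round(1),"grip",o["grip_width"].round(1))
E
python3 - <<'E'
from h import *
o=readout.get_obs(); print(Ro.from_euler('xyz',o["tcp_rot"]).as_matrix().round(3))
# tray y direction
th=np.arctan2(-284.2+253.6,608.2-472.4); print(th)
plan([480,0,290],th+np.pi/2); plan([480,0,290],th-np.pi/2)
E
```

```text
[[-0.    -0.963  0.269]
 [-0.001  0.269  0.963]
 [-1.     0.    -0.001]]
-0.22162982237027445Traceback (most recent call last):
  File "<stdin>", line 5, in <module>
  File "h.py", line 26, in plan
    print("t",round(o["time"],2),"pos",o["tool_pos"].round(1),"yawz",round(np.arctan2(R[1,2],R[0,2]),4),"w",w.round(4),"shift now cm",(R.T@d/10).round(2),"after turn",(D.T@d/10).round(2),"F",o["contact_force"].round(1),"grip",o["grip_width"].round(1))
                                                                                                                                                                                                                                  ^^^^^^^^^^^^^^^^^^^^^
AttributeError: 'float' object has no attribute 'round'
```

```bash
sed -i 's/o\["grip_width"\].round(1)/round(float(o["grip_width"]),1)/' h.py; python3 - <<'E'
from h import *
plan([480,80,290],1.349)
E
```

```text
t 0.15 pos [141.3 505.4 248.2] yawz 1.298 w [-0.051  -0.0011 -0.0002] shift now cm [ -4.15 -44.07 -31.84] after turn [ -4.18 -42.39 -34.04] F [0.5 0.2 0.2] grip 91.8
```

Call:
arm_command(
  plan=[
    {"wx":-0.051},
    {"tx":-0.25,"ty":-2.5,"tz":-2.0},
    {"tx":-0.25,"ty":-2.5,"tz":-2.0},
    {"tx":-0.25,"ty":-2.5,"tz":-2.0},
    {"tx":-0.25,"ty":-2.5,"tz":-2.0},
    {"tx":-0.25,"ty":-2.5,"tz":-2.0},
    {"tx":-0.25,"ty":-2.5,"tz":-2.0},
    {"tx":-0.25,"ty":-2.5,"tz":-2.0},
    {"tx":-0.25,"ty":-2.5,"tz":-2.0},
    {"tx":-0.25,"ty":-2.5,"tz":-2.0},
    {"tx":-0.25,"ty":-2.5,"tz":-2.0},
    {"tx":-0.25,"ty":-2.5,"tz":-2.0},
    {"tx":-0.25,"ty":-2.5,"tz":-2.0},
    {"tx":-0.25,"ty":-2.5,"tz":-2.0},
    {"tx":-0.25,"ty":-2.5,"tz":-2.0},
    {"tx":-0.25,"ty":-2.5,"tz":-2.0},
    {"tx":-0.25,"ty":-2.5,"tz":-2.0},
    {"tx":-0.1,"tz":-2.0},
    {},
    {},
  ],
)

```text
invalid input at $.plan[0]: expected keys tx, ty, tz, wx, wy, wz, jaw
```

```bash
cat > shot.py <<'E'
from h import *
import sys,pickle
o=readout.get_obs(); I=imaging.capture("wrist"); n=sys.argv[1]
cv2.imwrite(f"pics/{n}.png",I); pickle.dump(o,open(f"pics/{n}.pkl","wb")); print(o["tool_pos"].round(1),abs(o["dq"]).max().round(4))
E
python3 shot.py w1
```

```text
[141.3 505.4 248.2] 0.002
```

View pics/w1.png

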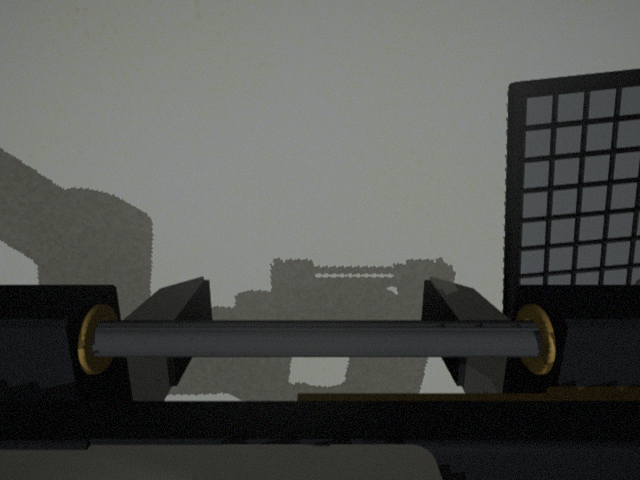

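Call:
arm_command(
  plan=[
    {"tx":0,"ty":0,"tz":0,"wx":-0.051,"wy":0,"wz":0,"jaw":1},
    {"tx":-0.3,"ty":-3,"tz":-2.4,"wx":0,"wy":0,"wz":0,"jaw":1},
    {"tx":-0.3,"ty":-3,"tz":-2.4,"wx":0,"wy":0,"wz":0,"jaw":1},
    {"tx":-0.3,"ty":-3,"tz":-2.4,"wx":0,"wy":0,"wz":0,"jaw":1},
    {"tx":-0.3,"ty":-3,"tz":-2.4,"wx":0,"wy":0,"wz":0,"jaw":1},
    {"tx":-0.3,"ty":-3,"tz":-2.4,"wx":0,"wy":0,"wz":0,"jaw":1},
    {"tx":-0.3,"ty":-3,"tz":-2.4,"wx":0,"wy":0,"wz":0,"jaw":1},
    {"tx":-0.3,"ty":-3,"tz":-2.4,"wx":0,"wy":0,"wz":0,"jaw":1},
    {"tx":-0.3,"ty":-3,"tz":-2.4,"wx":0,"wy":0,"wz":0,"jaw":1},
    {"tx":-0.3,"ty":-3,"tz":-2.4,"wx":0,"wy":0,"wz":0,"jaw":1},
    {"tx":-0.3,"ty":-3,"tz":-2.4,"wx":0,"wy":0,"wz":0,"jaw":1},
    {"tx":-0.3,"ty":-3,"tz":-2.4,"wx":0,"wy":0,"wz":0,"jaw":1},
    {"tx":-0.3,"ty":-3,"tz":-2.4,"wx":0,"wy":0,"wz":0,"jaw":1},
    {"tx":-0.3,"ty":-3,"tz":-2.4,"wx":0,"wy":0,"wz":0,"jaw":1},
    {"tx":-0.3,"ty":-3,"tz":-2.4,"wx":0,"wy":0,"wz":0,"jaw":1},
    {"tx":0,"ty":0,"tz":0,"wx":0,"wy":0,"wz":0,"jaw":1},
    {"tx":0,"ty":0,"tz":0,"wx":0,"wy":0,"wz":0,"jaw":1},
    {"tx":0,"ty":0,"tz":0,"wx":0,"wy":0,"wz":0,"jaw":1},
  ],
)

```text
time: 2.0
tool_pos: [476.5, 86.1, 290.5]
tcp_rot: [1.352, 1.57, 2.701]
contact_force: [-0.4, 0.8, -0.5]
grip_width: 91.6
```

```bash
python3 shot.py w2
```

```text
[476.5  86.1 290.5] 0.0132
```

View pics/w2.png

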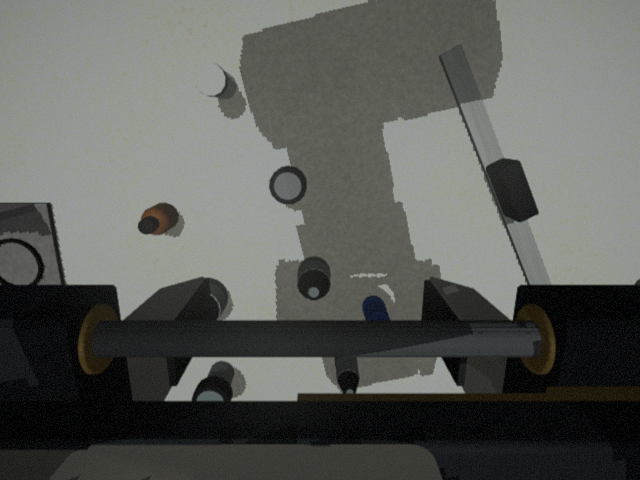

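Call:
arm_command(
  plan=[
    {"tx":0,"ty":-2.7,"tz":0.15,"wx":0,"wy":0,"wz":0,"jaw":1},
    {"tx":0,"ty":-2.7,"tz":0.15,"wx":0,"wy":0,"wz":0,"jaw":1},
    {"tx":0,"ty":-2.7,"tz":0.15,"wx":0,"wy":0,"wz":0,"jaw":1},
    {"tx":0,"ty":-2.7,"tz":0.15,"wx":0,"wy":0,"wz":0,"jaw":1},
    {"tx":0,"ty":-2.7,"tz":0.15,"wx":0,"wy":0,"wz":0,"jaw":1},
    {"tx":0,"ty":-2.7,"tz":0.15,"wx":0,"wy":0,"wz":0,"jaw":1},
    {"tx":0,"ty":-2.7,"tz":0.15,"wx":0,"wy":0,"wz":0,"jaw":1},
    {"tx":0,"ty":-2.7,"tz":0.15,"wx":0,"wy":0,"wz":0,"jaw":1},
    {"tx":0,"ty":0,"tz":0,"wx":0,"wy":0,"wz":0,"jaw":1},
    {"tx":0,"ty":0,"tz":0,"wx":0,"wy":0,"wz":0,"jaw":1},
    {"tx":0,"ty":0,"tz":0,"wx":0,"wy":0,"wz":0,"jaw":1},
  ],
)

```text
time: 3.15
tool_pos: [689.6, 50.7, 291.1]
tcp_rot: [1.286, 1.57, 2.636]
contact_force: [-0.5, 0.1, 0.3]
grip_width: 91.7
```

```bash
python3 shot.py w3
```

```text
[689.6  50.7 291.1] 0.0131
```

View pics/w3.png

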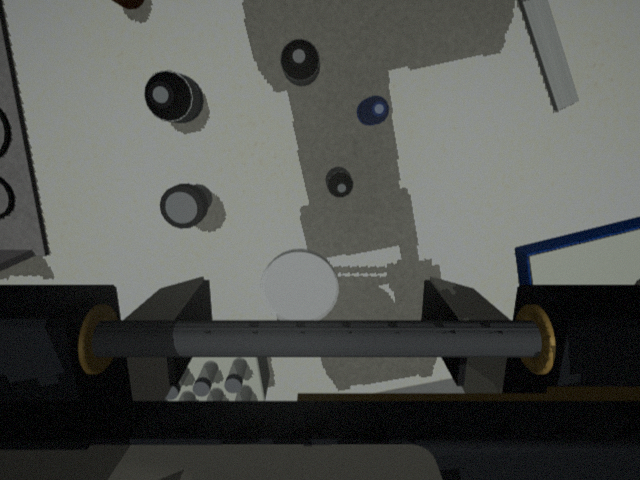

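Call:
arm_command(
  plan=[
    {"tx":0,"ty":0,"tz":-3,"wx":0,"wy":0,"wz":0,"jaw":1},
    {"tx":0,"ty":0,"tz":-3,"wx":0,"wy":0,"wz":0,"jaw":1},
    {"tx":0,"ty":0,"tz":-3,"wx":0,"wy":0,"wz":0,"jaw":1},
    {"tx":0,"ty":0,"tz":-3,"wx":0,"wy":0,"wz":0,"jaw":1},
    {"tx":0,"ty":0,"tz":-3,"wx":0,"wy":0,"wz":0,"jaw":1},
    {"tx":0,"ty":0,"tz":0,"wx":0,"wy":0,"wz":0,"jaw":1},
    {"tx":0,"ty":0,"tz":0,"wx":0,"wy":0,"wz":0,"jaw":1},
    {"tx":0,"ty":0,"tz":0,"wx":0,"wy":0,"wz":0,"jaw":1},
  ],
)

```text
time: 4.0
tool_pos: [657.4, -95.5, 291.3]
tcp_rot: [-0.817, 1.57, 0.533]
contact_force: [0.5, -0.0, -1.0]
grip_width: 92.0
```

```bash
python3 shot.py w4
```

```text
[657.4 -95.5 291.3] 0.0106
```

View pics/w4.png

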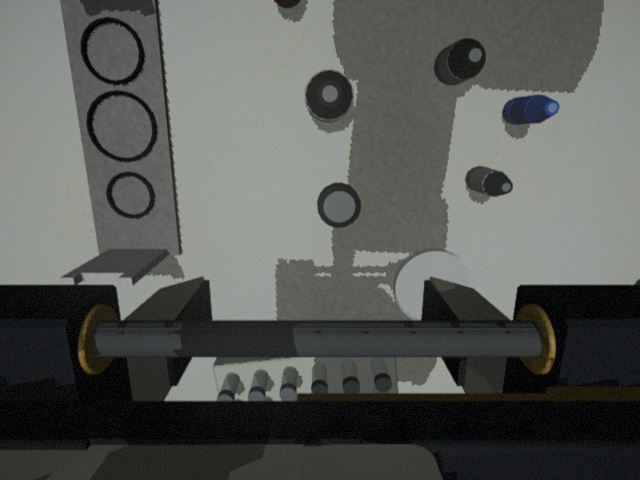

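```bash
cat >> h.py <<'E'
import pickle
def load(n):
    return cv2.imread(f"pics/{n}.png"), cam("wrist",pickle.load(open(f"pics/{n}.pkl","rb")))
def blob(I,u,v,r=14,scale=4):
    """centroid of the bright spot nearest (u,v) by Otsu in a window"""
    G=cv2.cvtColor(I,cv2.COLOR_BGR2GRAY)[v-r:v+r+1,u-r:u+r+1]; G=cv2.resize(G,None,fx=scale,fy=scale,interpolation=cv2.INTER_CUBIC)
    G=cv2.GaussianBlur(G,(0,0),2)
    t,m=cv2.threshold(G[G.shape[0]//4:-G.shape[0]//4,G.shape[1]//4:-G.shape[1]//4],0,255,cv2.THRESH_OTSU); m=(G>t).astype(np.uint8)
    n,l,s,c=cv2.connectedComponentsWithStats(m); k=l[m.shape[0]//2-8:m.shape[0]//2+8,m.shape[1]//2-8:m.shape[1]//2+8]; k=k[k>0]
    i=np.bincount(k).argmax(); return (c[i]+.5)/scale-.5+[u-r,v-r], s[i,4]/scale**2
def rings(I,box,th):
    x0,y0,x1,y1=box; G=cv2.resize(cv2.cvtColor(I,cv2.COLOR_BGR2GRAY)[y0:y1,x0:x1],None,fx=4,fy=4,interpolation=cv2.INTER_CUBIC)
    cs,_=cv2.findContours((G<th).astype(np.uint8),cv2.RETR_LIST,cv2.CHAIN_APPROX_NONE); out=[]
    for c in cs:
        if cv2.contourArea(c)>8000 and len(c)<4000:
            e=cv2.fitEllipse(c); out.append(((e[0][0]+.5)/4-.5+x0,(e[0][1]+.5)/4-.5+y0,e[1][0]/4,e[1][1]/4))
    return out
E
python3 - <<'E'
from h import *
A,a=load("w3");B,b=load("w4")
for n,p,q in [("slim",(341,188),(507,187)),("mid",(298,56),(475,55)),("wide",(160,95),(330,94))]:
    P,sa=blob(A,*p);Q,sb=blob(B,*q); X,g=tri(ray(a,*P),ray(b,*Q)); print(n,P.round(1),sa.round(),Q.round(1),sb.round(),X.round(1),g.round(2))
for th in (30,40):
  for r in rings(B,(70,15,180,230),th): print(th,np.round(r,1),onz(b,r[0],r[1],13).round(1))
E
```

```text
slim [341.2 187.6] 62.0 [505.8 186.7] 40.0 [675.2  77.8  68.2] 0.01
mid [298.4  55.6] 136.0 [474.9  54.6] 136.0 [558.3  65.3  62.4] 0.04
wide [160.1  94.2] 196.0 [329.4  93.2] 193.0 [561.1 -61.2  55.9] 0.04
30 [122.1 126.1  58.2  66.8] [ 542.8 -269.3   13. ]
30 [121.4 125.7  64.6  74.1] [ 542.3 -269.8   13. ]
30 [112.5  51.2  51.7  60.1] [ 475.2 -254.2   13. ]
30 [112.1  50.8  58.7  69.6] [ 474.8 -254.5   13. ]
40 [130.6 194.9  36.7  42. ] [ 610.8 -284.7   13. ]
40 [130.2 194.7  43.4  49.1] [ 610.5 -285.    13. ]
40 [122.  126.1  57.7  66.1] [ 542.8 -269.3   13. ]
40 [121.4 125.8  65.2  74.7] [ 542.3 -269.8   13. ]
40 [112.6  51.2  51.2  59.4] [ 475.3 -254.2   13. ]
40 [112.1  50.8  59.2  70.3] [ 474.8 -254.5   13. ]
```

```bash
python3 - <<'E'
from h import *
plan([675.2,77.8,34],1.349)
E
```

```text
t 4.05 pos [657.6 -95.4 291.1] yawz 1.3504 w [0.0014 0.0004 0.0005] shift now cm [25.72  2.08 17.27] after turn [25.71  2.09 17.28] F [ 1.   0.  -0.5] grip 91.6
```

Call:
arm_command(
  plan=[
    {"tx":0,"ty":0.35,"tz":2.88,"wx":0,"wy":0,"wz":0,"jaw":1},
    {"tx":0,"ty":0.35,"tz":2.88,"wx":0,"wy":0,"wz":0,"jaw":1},
    {"tx":0,"ty":0.35,"tz":2.88,"wx":0,"wy":0,"wz":0,"jaw":1},
    {"tx":0,"ty":0.35,"tz":2.88,"wx":0,"wy":0,"wz":0,"jaw":1},
    {"tx":0,"ty":0.35,"tz":2.88,"wx":0,"wy":0,"wz":0,"jaw":1},
    {"tx":0,"ty":0.35,"tz":2.88,"wx":0,"wy":0,"wz":0,"jaw":1},
    {"tx":2,"ty":0,"tz":0,"wx":0,"wy":0,"wz":0,"jaw":1},
    {"tx":3,"ty":0,"tz":0,"wx":0,"wy":0,"wz":0,"jaw":1},
    {"tx":3,"ty":0,"tz":0,"wx":0,"wy":0,"wz":0,"jaw":1},
    {"tx":3,"ty":0,"tz":0,"wx":0,"wy":0,"wz":0,"jaw":1},
    {"tx":3,"ty":0,"tz":0,"wx":0,"wy":0,"wz":0,"jaw":1},
    {"tx":2,"ty":0,"tz":0,"wx":0,"wy":0,"wz":0,"jaw":1},
    {"tx":0,"ty":0,"tz":0,"wx":0,"wy":0,"wz":0,"jaw":1},
    {"tx":0,"ty":0,"tz":0,"wx":0,"wy":0,"wz":0,"jaw":1},
    {"tx":0,"ty":0,"tz":0,"wx":0,"wy":0,"wz":0,"jaw":1},
  ],
)

```text
time: 5.55
tool_pos: [676.0, 77.0, 132.6]
tcp_rot: [-1.318, 1.568, 0.031]
contact_force: [-0.5, 0.1, 0.0]
grip_width: 92.0
```

```bash
python3 - <<'E'
from h import *
plan([675.2,77.8,34],1.349)
E
```

```text
t 5.55 pos [676.   77.  132.6] yawz 1.3497 w [0.0007 0.0008 0.0031] shift now cm [9.86 0.13 0.05] after turn [9.86 0.1  0.06] F [-0.5  0.1  0. ] grip 92.0
```

Call:
arm_command(
  plan=[
    {"tx":2,"ty":0.05,"tz":0.05,"wx":0,"wy":0,"wz":0.003,"jaw":1},
    {"tx":2,"ty":0.05,"tz":0,"wx":0,"wy":0,"wz":0,"jaw":1},
    {"tx":2,"ty":0,"tz":0,"wx":0,"wy":0,"wz":0,"jaw":1},
    {"tx":2,"ty":0,"tz":0,"wx":0,"wy":0,"wz":0,"jaw":1},
    {"tx":1.5,"ty":0,"tz":0,"wx":0,"wy":0,"wz":0,"jaw":1},
    {"tx":0.36,"ty":0,"tz":0,"wx":0,"wy":0,"wz":0,"jaw":1},
    {"tx":0,"ty":0,"tz":0,"wx":0,"wy":0,"wz":0,"jaw":1},
    {"tx":0,"ty":0,"tz":0,"wx":0,"wy":0,"wz":0,"jaw":1},
    {"tx":0,"ty":0,"tz":0,"wx":0,"wy":0,"wz":0,"jaw":-1},
    {"tx":0,"ty":0,"tz":0,"wx":0,"wy":0,"wz":0,"jaw":-1},
    {"tx":0,"ty":0,"tz":0,"wx":0,"wy":0,"wz":0,"jaw":-1},
    {"tx":0,"ty":0,"tz":0,"wx":0,"wy":0,"wz":0,"jaw":-1},
    {"tx":0,"ty":0,"tz":0,"wx":0,"wy":0,"wz":0,"jaw":-1},
    {"tx":0,"ty":0,"tz":0,"wx":0,"wy":0,"wz":0,"jaw":-1},
    {"tx":0,"ty":0,"tz":0,"wx":0,"wy":0,"wz":0,"jaw":-1},
    {"tx":0,"ty":0,"tz":0,"wx":0,"wy":0,"wz":0,"jaw":-1},
  ],
)

```text
time: 7.15
tool_pos: [674.0, 77.3, 32.1]
tcp_rot: [1.549, 1.568, 2.898]
contact_force: [0.1, 0.0, -0.2]
grip_width: 32.4
```

```bash
python3 - <<'E'
from h import *
plan([610.6,-284.8,150],1.349)
cv2.imwrite("pics/s2.png",imaging.capture("scene")[150:390,200:520])
E
```

```text
t 7.15 pos [674.   77.3  32.1] yawz 1.349 w [ 0.      0.0001 -0.003 ] shift now cm [-11.8   -1.74 -36.72] after turn [-11.79  -1.78 -36.72] F [ 0.1  0.  -0.2] grip 32.4
```

View pics/s2.png

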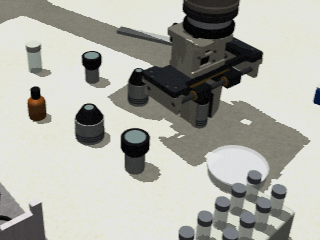

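Call:
arm_command(
  plan=[
    {"tx":0,"ty":0,"tz":0,"wx":0,"wy":0,"wz":0,"jaw":-1},
    {"tx":0,"ty":0,"tz":0,"wx":0,"wy":0,"wz":0,"jaw":-1},
    {"tx":0,"ty":0,"tz":0,"wx":0,"wy":0,"wz":0,"jaw":-1},
    {"tx":0,"ty":0,"tz":0,"wx":0,"wy":0,"wz":0,"jaw":-1},
  ],
)

```text
time: 7.6
tool_pos: [674.0, 77.3, 32.1]
tcp_rot: [1.533, 1.568, 2.882]
contact_force: [0.1, 0.2, 0.2]
grip_width: 25.9
```

Call:
arm_command(
  plan=[
    {"tx":-0.5,"ty":0,"tz":0,"wx":0,"wy":0,"wz":0,"jaw":-1},
    {"tx":-1.5,"ty":0,"tz":0,"wx":0,"wy":0,"wz":0,"jaw":-1},
    {"tx":-2.5,"ty":0,"tz":0,"wx":0,"wy":0,"wz":0,"jaw":-1},
    {"tx":-2.5,"ty":0,"tz":0,"wx":0,"wy":0,"wz":0,"jaw":-1},
    {"tx":-2.5,"ty":0,"tz":0,"wx":0,"wy":0,"wz":0,"jaw":-1},
    {"tx":-2.5,"ty":0,"tz":0,"wx":0,"wy":0,"wz":0,"jaw":-1},
    {"tx":-1.3,"ty":0,"tz":0,"wx":0,"wy":0,"wz":0,"jaw":-1},
    {"tx":0,"ty":-0.2,"tz":-1.5,"wx":0,"wy":0,"wz":0,"jaw":-1},
    {"tx":0,"ty":-0.2,"tz":-3.2,"wx":0,"wy":0,"wz":0,"jaw":-1},
    {"tx":0,"ty":-0.2,"tz":-3.2,"wx":0,"wy":0,"wz":0,"jaw":-1},
    {"tx":0,"ty":-0.2,"tz":-3.2,"wx":0,"wy":0,"wz":0,"jaw":-1},
    {"tx":0,"ty":-0.2,"tz":-3.2,"wx":0,"wy":0,"wz":0,"jaw":-1},
    {"tx":0,"ty":-0.2,"tz":-3.2,"wx":0,"wy":0,"wz":0,"jaw":-1},
    {"tx":0,"ty":-0.2,"tz":-3.2,"wx":0,"wy":0,"wz":0,"jaw":-1},
    {"tx":0,"ty":-0.2,"tz":-3.2,"wx":0,"wy":0,"wz":0,"jaw":-1},
    {"tx":0,"ty":0,"tz":-3.2,"wx":0,"wy":0,"wz":0,"jaw":-1},
    {"tx":0,"ty":0,"tz":-3,"wx":0,"wy":0,"wz":0,"jaw":-1},
    {"tx":0,"ty":0,"tz":-1,"wx":0,"wy":0,"wz":0,"jaw":-1},
    {"tx":0,"ty":0,"tz":0,"wx":0,"wy":0,"wz":0,"jaw":-1},
    {"tx":0,"ty":0,"tz":0,"wx":0,"wy":0,"wz":0,"jaw":-1},
  ],
)

```text
time: 9.6
tool_pos: [621.3, -229.1, 164.3]
tcp_rot: [1.353, 1.566, 2.702]
contact_force: [0.8, 0.1, -1.0]
grip_width: 25.5
```

```bash
python3 shot.py w5; python3 - <<'E'
from h import *
plan([610.6,-284.8,40],1.349)
E
```

```text
[ 621.3 -229.1  164.3] 0.0245
t 9.65 pos [ 621.6 -228.6  164.5] yawz 1.3498 w [ 0.0008  0.0008 -0.004 ] shift now cm [12.45 -0.21 -5.74] after turn [12.45 -0.17 -5.73] F [-0.3  0.2 -1.9] grip 25.4
```

View pics/w5.png

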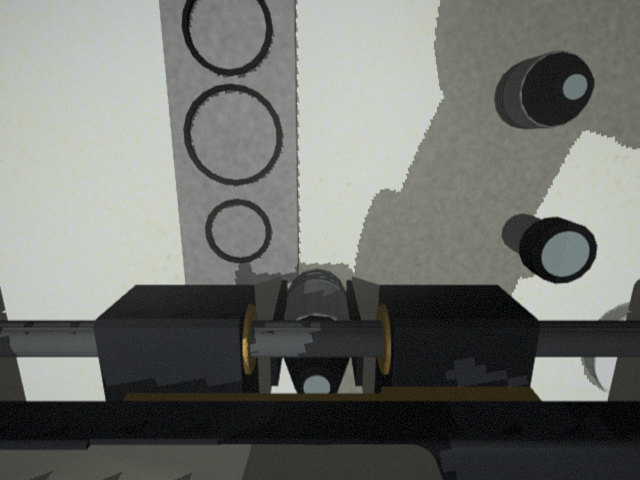

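```bash
python3 - <<'E'
from h import *
A,a=load("w4");B,b=load("w5")
for th in (25,30):
  for r in rings(B,(170,70,296,275),th): print(th,np.round(r,1),onz(b,r[0],r[1],13).round(1))
for n,p,q in [("small",(130.3,194.8),None),("large",(121.7,125.9),None)]:
  for r in rings(B,(170,70,296,275),30):
    X,g=tri(ray(a,*p),ray(b,r[0],r[1])); print(n,X.round(1),g.round(2))
E
python3 - <<'E'
from h import *
A,a=load("w4");B,b=load("w5")
g=cv2.cvtColor(B,cv2.COLOR_BGR2GRAY);print(g[135,175:300:2], g[231,200:280])
for th in (40,50,60):
  for r in rings(B,(170,70,290,268),th):
    print(th,np.round(r,1),onz(b,r[0],r[1],11).round(1))
    for n,p in [("small",(130.3,194.8)),("large",(121.7,125.9))]:
      X,gg=tri(ray(a,*p),ray(b,r[0],r[1])); 
      if gg<5: print(n,X.round(1),gg.round(2))
E
```

```text
[131 132 131 131 127  42  41  33 112 136 138 135 131 134 130 129 135 135
 133 130 132 132 136 134 130 128 128 130 131 134 132 132 134 138 138 136
 143 133 130 135 137 136 133 133 134 131 130 133 130 135 127  53  51  57
 100 140 135 139 135 141 133 106 201] [131 134 130 133 128  84  50  49  48  45  50  77 128 130 130 125 126 130
 132 134 131 136 133 130 132 133 133 128 129 128 132 127 130 133 132 135
 129 130 127 125 122 126 128 130 132 131 129 137 131 135 131 133 133 134
 131 131 135 131 133 131 131 133 129 133 124  89  53  50  50  50  49  74
 102 136 143 140 138 135 133 135]
50 [238.4 230.3  53.9  57.7] [ 610.1 -286.    11. ]
small [ 610.6 -286.5    9.5] 0.45
50 [238.2 230.9  61.6  63.2] [ 610.6 -286.3   11. ]
small [ 610.8 -286.6    9.6] 0.04
50 [232.5 134.3  91.   97.5] [ 541.8 -271.1   11. ]
large [ 541.8 -271.8    8.1] 0.33
60 [238.2 230.7  52.6  56.4] [ 610.4 -286.2   11. ]
small [ 610.7 -286.6    9.5] 0.15
60 [238.  230.8  62.3  65.5] [ 610.4 -286.4   11. ]
small [ 610.8 -287.     8.9] 0.01
60 [233.3 134.8  85.8  91.3] [ 542.2 -270.7   11. ]
large [ 542.2 -270.9   10.1] 0.03
60 [232.5 134.1  95.4 102. ] [ 541.6 -271.1   11. ]
large [ 541.7 -271.8    7.9] 0.47
```

Call:
arm_command(
  plan=[
    {"tx":0,"ty":-0.1,"tz":-1.5,"wx":0,"wy":0,"wz":-0.004,"jaw":-1},
    {"tx":0,"ty":0,"tz":-3,"wx":0,"wy":0,"wz":0,"jaw":-1},
    {"tx":0,"ty":0,"tz":-1.36,"wx":0,"wy":0,"wz":0,"jaw":-1},
    {"tx":0,"ty":0,"tz":0,"wx":0,"wy":0,"wz":0,"jaw":-1},
    {"tx":1.5,"ty":0,"tz":0,"wx":0,"wy":0,"wz":0,"jaw":-1},
    {"tx":2.5,"ty":0,"tz":0,"wx":0,"wy":0,"wz":0,"jaw":-1},
    {"tx":2.5,"ty":0,"tz":0,"wx":0,"wy":0,"wz":0,"jaw":-1},
    {"tx":2.5,"ty":0,"tz":0,"wx":0,"wy":0,"wz":0,"jaw":-1},
    {"tx":1,"ty":0,"tz":0,"wx":0,"wy":0,"wz":0,"jaw":-1},
    {"tx":0.5,"ty":0,"tz":0,"wx":0,"wy":0,"wz":0,"jaw":-1},
    {"tx":0,"ty":0,"tz":0,"wx":0,"wy":0,"wz":0,"jaw":-1},
    {"tx":0,"ty":0,"tz":0,"wx":0,"wy":0,"wz":0,"jaw":-1},
  ],
)

```text
time: 10.85
tool_pos: [610.6, -287.3, 61.4]
tcp_rot: [-1.75, 1.568, -0.401]
contact_force: [0.4, -0.4, -1.7]
grip_width: 25.4
```

```bash
python3 - <<'E'
from h import *
plan([609.8,-286,40.1],1.349)
cv2.imwrite("pics/s3.png",cv2.resize(imaging.capture("scene")[200:450,80:380],None,fx=2.4,fy=2.4))
E
```

```text
t 10.85 pos [ 610.6 -287.3   61.4] yawz 1.3492 w [ 0.0002 -0.0006  0.0031] shift now cm [2.13 0.11 0.11] after turn [2.13 0.1  0.11] F [ 0.4 -0.4 -1.7] grip 25.4
```

View pics/s3.png

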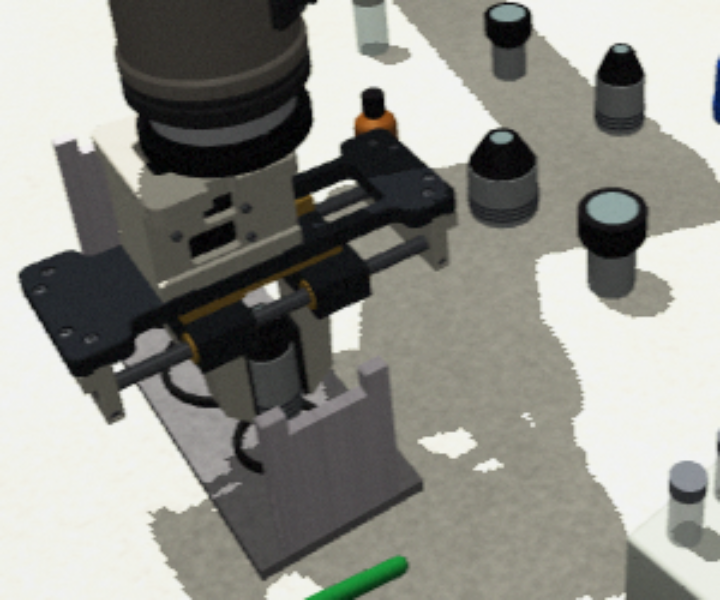

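Call:
arm_command(
  plan=[
    {"tx":0.6,"ty":0.1,"tz":0.1,"wx":0,"wy":0,"wz":0,"jaw":-1},
    {"tx":0.6,"ty":0,"tz":0,"wx":0,"wy":0,"wz":0,"jaw":-1},
    {"tx":0.4,"ty":0,"tz":0,"wx":0,"wy":0,"wz":0,"jaw":-1},
    {"tx":0.2,"ty":0,"tz":0,"wx":0,"wy":0,"wz":0,"jaw":-1},
    {"tx":0.15,"ty":0,"tz":0,"wx":0,"wy":0,"wz":0,"jaw":-1},
    {"tx":0.1,"ty":0,"tz":0,"wx":0,"wy":0,"wz":0,"jaw":-1},
    {"tx":0,"ty":0,"tz":0,"wx":0,"wy":0,"wz":0,"jaw":-1},
    {"tx":0,"ty":0,"tz":0,"wx":0,"wy":0,"wz":0,"jaw":-1},
  ],
)

```text
time: 11.7
tool_pos: [609.1, -286.0, 40.1]
tcp_rot: [-1.61, 1.569, -0.26]
contact_force: [-1.4, 0.8, 4.6]
grip_width: 25.2
```

Call:
arm_command(
  plan=[
    {"tx":0,"ty":0,"tz":0,"wx":0,"wy":0,"wz":0,"jaw":-0.2},
    {"tx":0,"ty":0,"tz":0,"wx":0,"wy":0,"wz":0,"jaw":0.2},
    {"tx":0,"ty":0,"tz":0,"wx":0,"wy":0,"wz":0,"jaw":0.4},
    {"tx":0,"ty":0,"tz":0,"wx":0,"wy":0,"wz":0,"jaw":0.4},
    {"tx":0,"ty":0,"tz":0,"wx":0,"wy":0,"wz":0,"jaw":0.4},
    {"tx":-1,"ty":0,"tz":0,"wx":0,"wy":0,"wz":0,"jaw":1},
    {"tx":-2,"ty":0,"tz":0,"wx":0,"wy":0,"wz":0,"jaw":1},
    {"tx":-3,"ty":0,"tz":0,"wx":0,"wy":0,"wz":0,"jaw":1},
    {"tx":-3,"ty":0,"tz":0,"wx":0,"wy":0,"wz":0,"jaw":1},
    {"tx":-3,"ty":0,"tz":0,"wx":0,"wy":0,"wz":0,"jaw":1},
    {"tx":-1,"ty":0,"tz":0,"wx":0,"wy":0,"wz":0,"jaw":1},
    {"tx":0,"ty":0,"tz":0,"wx":0,"wy":0,"wz":0,"jaw":1},
    {"tx":0,"ty":0,"tz":0,"wx":0,"wy":0,"wz":0,"jaw":1},
  ],
)

```text
time: 13.0
tool_pos: [608.4, -285.6, 168.3]
tcp_rot: [0.834, 1.57, 2.183]
contact_force: [0.1, 0.3, -1.0]
grip_width: 91.8
```

```bash
python3 - <<'E'
from h import *
plan([558.3,65.3,31],1.349)
cv2.imwrite("pics/s4.png",cv2.resize(imaging.capture("scene")[200:450,80:380],None,fx=2.4,fy=2.4))
E
```

```text
t 13.0 pos [ 608.4 -285.6  168.3] yawz 1.349 w [-0.      0.0007 -0.0008] shift now cm [13.76 12.59 33.12] after turn [13.73 12.6  33.13] F [ 0.1  0.3 -1. ] grip 91.8
```

View pics/s4.png

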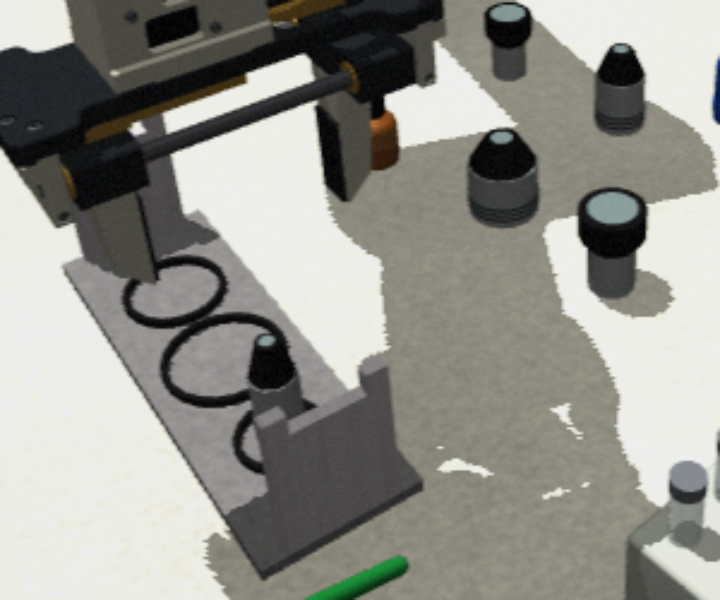

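Call:
arm_command(
  plan=[
    {"tx":0,"ty":0.6,"tz":1.5,"wx":0,"wy":0,"wz":0,"jaw":1},
    {"tx":0,"ty":1.2,"tz":3.2,"wx":0,"wy":0,"wz":0,"jaw":1},
    {"tx":0,"ty":1.2,"tz":3.2,"wx":0,"wy":0,"wz":0,"jaw":1},
    {"tx":0,"ty":1.2,"tz":3.2,"wx":0,"wy":0,"wz":0,"jaw":1},
    {"tx":0,"ty":1.2,"tz":3.2,"wx":0,"wy":0,"wz":0,"jaw":1},
    {"tx":0,"ty":1.2,"tz":3.2,"wx":0,"wy":0,"wz":0,"jaw":1},
    {"tx":0,"ty":1.2,"tz":3.2,"wx":0,"wy":0,"wz":0,"jaw":1},
    {"tx":0,"ty":1.2,"tz":3.2,"wx":0,"wy":0,"wz":0,"jaw":1},
    {"tx":0,"ty":1.2,"tz":3.2,"wx":0,"wy":0,"wz":0,"jaw":1},
    {"tx":0,"ty":1.2,"tz":3.2,"wx":0,"wy":0,"wz":0,"jaw":1},
    {"tx":0,"ty":1.2,"tz":2.8,"wx":0,"wy":0,"wz":0,"jaw":1},
    {"tx":1,"ty":0,"tz":0,"wx":0,"wy":0,"wz":0,"jaw":1},
    {"tx":2,"ty":0,"tz":0,"wx":0,"wy":0,"wz":0,"jaw":1},
    {"tx":1,"ty":0,"tz":0,"wx":0,"wy":0,"wz":0,"jaw":1},
    {"tx":0,"ty":0,"tz":0,"wx":0,"wy":0,"wz":0,"jaw":1},
    {"tx":0,"ty":0,"tz":0,"wx":0,"wy":0,"wz":0,"jaw":1},
  ],
)

```text
time: 14.65
tool_pos: [558.9, 64.0, 129.0]
tcp_rot: [-2.944, 1.571, -1.596]
contact_force: [0.2, 0.5, 0.7]
grip_width: 91.8
```

```bash
python3 - <<'E'
from h import *
plan([558.3,65.3,31],1.349)
E
```

```text
t 14.65 pos [558.9  64.  129. ] yawz 1.3481 w [-0.0009 -0.0002  0.    ] shift now cm [9.8  0.09 0.11] after turn [9.8  0.09 0.11] F [0.2 0.5 0.7] grip 91.8
```

Call:
arm_command(
  plan=[
    {"tx":1.5,"ty":0.1,"tz":0.1,"wx":0,"wy":0,"wz":0,"jaw":1},
    {"tx":2.5,"ty":0,"tz":0,"wx":0,"wy":0,"wz":0,"jaw":1},
    {"tx":2.5,"ty":0,"tz":0,"wx":0,"wy":0,"wz":0,"jaw":1},
    {"tx":2,"ty":0,"tz":0,"wx":0,"wy":0,"wz":0,"jaw":1},
    {"tx":1,"ty":0,"tz":0,"wx":0,"wy":0,"wz":0,"jaw":1},
    {"tx":0.3,"ty":0,"tz":0,"wx":0,"wy":0,"wz":0,"jaw":1},
    {"tx":0,"ty":0,"tz":0,"wx":0,"wy":0,"wz":0,"jaw":0.5},
    {"tx":0,"ty":0,"tz":0,"wx":0,"wy":0,"wz":0,"jaw":0},
    {"tx":0,"ty":0,"tz":0,"wx":0,"wy":0,"wz":0,"jaw":-1},
    {"tx":0,"ty":0,"tz":0,"wx":0,"wy":0,"wz":0,"jaw":-1},
    {"tx":0,"ty":0,"tz":0,"wx":0,"wy":0,"wz":0,"jaw":-1},
    {"tx":0,"ty":0,"tz":0,"wx":0,"wy":0,"wz":0,"jaw":-1},
    {"tx":0,"ty":0,"tz":0,"wx":0,"wy":0,"wz":0,"jaw":-1},
    {"tx":0,"ty":0,"tz":0,"wx":0,"wy":0,"wz":0,"jaw":-1},
    {"tx":0,"ty":0,"tz":0,"wx":0,"wy":0,"wz":0,"jaw":-1},
    {"tx":0,"ty":0,"tz":0,"wx":0,"wy":0,"wz":0,"jaw":-1},
    {"tx":0,"ty":0,"tz":0,"wx":0,"wy":0,"wz":0,"jaw":-1},
  ],
)

```text
time: 16.35
tool_pos: [558.2, 65.8, 31.5]
tcp_rot: [-1.507, 1.57, -0.158]
contact_force: [0.5, -0.6, 0.1]
grip_width: 35.3
```

```bash
python3 - <<'E'
from h import *
plan([475.0,-255.5,160],1.349)
E
```

```text
t 16.35 pos [558.2  65.8  31.5] yawz 1.349 w [-0.      0.0001  0.001 ] shift now cm [-12.86   1.03 -33.18] after turn [-12.85   1.05 -33.18] F [ 0.5 -0.6  0.1] grip 35.3
```

Call:
arm_command(
  plan=[
    {"tx":-0.5,"ty":0,"tz":0,"wx":0,"wy":0,"wz":0,"jaw":-1},
    {"tx":-1.5,"ty":0,"tz":0,"wx":0,"wy":0,"wz":0,"jaw":-1},
    {"tx":-2.5,"ty":0,"tz":0,"wx":0,"wy":0,"wz":0,"jaw":-1},
    {"tx":-2.5,"ty":0,"tz":0,"wx":0,"wy":0,"wz":0,"jaw":-1},
    {"tx":-2.5,"ty":0,"tz":0,"wx":0,"wy":0,"wz":0,"jaw":-1},
    {"tx":-2.5,"ty":0,"tz":0,"wx":0,"wy":0,"wz":0,"jaw":-1},
    {"tx":-0.8,"ty":0,"tz":0,"wx":0,"wy":0,"wz":0,"jaw":-1},
    {"tx":0,"ty":0.1,"tz":-1.5,"wx":0,"wy":0,"wz":0,"jaw":-1},
    {"tx":0,"ty":0.1,"tz":-3.2,"wx":0,"wy":0,"wz":0,"jaw":-1},
    {"tx":0,"ty":0.1,"tz":-3.2,"wx":0,"wy":0,"wz":0,"jaw":-1},
    {"tx":0,"ty":0.1,"tz":-3.2,"wx":0,"wy":0,"wz":0,"jaw":-1},
    {"tx":0,"ty":0.1,"tz":-3.2,"wx":0,"wy":0,"wz":0,"jaw":-1},
    {"tx":0,"ty":0.1,"tz":-3.2,"wx":0,"wy":0,"wz":0,"jaw":-1},
    {"tx":0,"ty":0.1,"tz":-3.2,"wx":0,"wy":0,"wz":0,"jaw":-1},
    {"tx":0,"ty":0.1,"tz":-3.2,"wx":0,"wy":0,"wz":0,"jaw":-1},
    {"tx":0,"ty":0.1,"tz":-3.2,"wx":0,"wy":0,"wz":0,"jaw":-1},
    {"tx":0,"ty":0.1,"tz":-3.2,"wx":0,"wy":0,"wz":0,"jaw":-1},
    {"tx":0,"ty":0,"tz":-2.1,"wx":0,"wy":0,"wz":0,"jaw":-1},
    {"tx":0,"ty":0,"tz":-0.8,"wx":0,"wy":0,"wz":0,"jaw":-1},
    {"tx":0,"ty":0,"tz":0,"wx":0,"wy":0,"wz":0,"jaw":-1},
  ],
)

```text
time: 18.35
tool_pos: [474.2, -256.4, 158.2]
tcp_rot: [0.817, 1.569, 2.164]
contact_force: [-0.1, 0.3, -1.7]
grip_width: 34.9
```

Call:
arm_command(
  plan=[
    {"tx":0,"ty":0,"tz":0,"wx":0,"wy":0,"wz":0,"jaw":-1},
  ],
)

```text
time: 18.45
tool_pos: [474.9, -255.0, 158.7]
tcp_rot: [0.362, 1.57, 1.711]
contact_force: [-0.5, 0.8, -2.4]
grip_width: 35.4
```

```bash
python3 - <<'E'
from h import *
plan([474.3,-255.0,39.5],1.349)
E
```

```text
t 18.45 pos [ 474.9 -255.   158.7] yawz 1.349 w [ 0.      0.0011 -0.0004] shift now cm [11.92  0.05 -0.03] after turn [11.92  0.06 -0.02] F [-0.5  0.8 -2.4] grip 35.4
```

Call:
arm_command(
  plan=[
    {"tx":1,"ty":0.05,"tz":0,"wx":0,"wy":0,"wz":0,"jaw":-1},
    {"tx":2.5,"ty":0,"tz":0,"wx":0,"wy":0,"wz":0,"jaw":-1},
    {"tx":2.5,"ty":0,"tz":0,"wx":0,"wy":0,"wz":0,"jaw":-1},
    {"tx":2,"ty":0,"tz":0,"wx":0,"wy":0,"wz":0,"jaw":-1},
    {"tx":1.5,"ty":0,"tz":0,"wx":0,"wy":0,"wz":0,"jaw":-1},
    {"tx":1,"ty":0,"tz":0,"wx":0,"wy":0,"wz":0,"jaw":-1},
    {"tx":0.6,"ty":0,"tz":0,"wx":0,"wy":0,"wz":0,"jaw":-1},
    {"tx":0.3,"ty":0,"tz":0,"wx":0,"wy":0,"wz":0,"jaw":-1},
    {"tx":0.2,"ty":0,"tz":0,"wx":0,"wy":0,"wz":0,"jaw":-1},
    {"tx":0.15,"ty":0,"tz":0,"wx":0,"wy":0,"wz":0,"jaw":-1},
    {"tx":0,"ty":0,"tz":0,"wx":0,"wy":0,"wz":0,"jaw":-1},
    {"tx":0,"ty":0,"tz":0,"wx":0,"wy":0,"wz":0,"jaw":-1},
  ],
)

```text
time: 19.65
tool_pos: [475.1, -255.9, 42.3]
tcp_rot: [-1.691, 1.569, -0.342]
contact_force: [0.7, -0.4, -2.0]
grip_width: 35.5
```

Call:
arm_command(
  plan=[
    {"tx":0.1,"ty":0.05,"tz":0,"wx":0,"wy":0,"wz":0,"jaw":-1},
    {"tx":0.1,"ty":0,"tz":0,"wx":0,"wy":0,"wz":0,"jaw":-1},
    {"tx":0.05,"ty":0,"tz":0,"wx":0,"wy":0,"wz":0,"jaw":-1},
    {"tx":0,"ty":0,"tz":0,"wx":0,"wy":0,"wz":0,"jaw":-1},
    {"tx":0,"ty":0,"tz":0,"wx":0,"wy":0,"wz":0,"jaw":-1},
  ],
)

```text
time: 20.15
tool_pos: [474.4, -255.6, 39.5]
tcp_rot: [-1.483, 1.57, -0.134]
contact_force: [-0.2, -0.2, 0.3]
grip_width: 35.1
```

Call:
arm_command(
  plan=[
    {"tx":0.05,"ty":0,"tz":0,"wx":0,"wy":0,"wz":0,"jaw":-1},
    {"tx":0,"ty":0,"tz":0,"wx":0,"wy":0,"wz":0,"jaw":-1},
    {"tx":0,"ty":0,"tz":0,"wx":0,"wy":0,"wz":0,"jaw":-1},
  ],
)

```text
time: 20.45
tool_pos: [474.4, -255.6, 39.4]
tcp_rot: [-1.569, 1.57, -0.22]
contact_force: [-2.0, 2.1, 5.4]
grip_width: 35.4
```

Contact with the tray floor confirmed, releasing.

Call:
arm_command(
  plan=[
    {"tx":0,"ty":0,"tz":0,"wx":0,"wy":0,"wz":0,"jaw":0},
    {"tx":0,"ty":0,"tz":0,"wx":0,"wy":0,"wz":0,"jaw":0.4},
    {"tx":0,"ty":0,"tz":0,"wx":0,"wy":0,"wz":0,"jaw":0.6},
    {"tx":0,"ty":0,"tz":0,"wx":0,"wy":0,"wz":0,"jaw":0.6},
    {"tx":0,"ty":0,"tz":0,"wx":0,"wy":0,"wz":0,"jaw":0.6},
    {"tx":-1,"ty":0,"tz":0,"wx":0,"wy":0,"wz":0,"jaw":1},
    {"tx":-2,"ty":0,"tz":0,"wx":0,"wy":0,"wz":0,"jaw":1},
    {"tx":-3,"ty":0,"tz":0,"wx":0,"wy":0,"wz":0,"jaw":1},
    {"tx":-3,"ty":0,"tz":0,"wx":0,"wy":0,"wz":0,"jaw":1},
    {"tx":-3,"ty":0,"tz":0,"wx":0,"wy":0,"wz":0,"jaw":1},
    {"tx":-1,"ty":0,"tz":0,"wx":0,"wy":0,"wz":0,"jaw":1},
    {"tx":0,"ty":0,"tz":0,"wx":0,"wy":0,"wz":0,"jaw":1},
    {"tx":0,"ty":0,"tz":0,"wx":0,"wy":0,"wz":0,"jaw":1},
  ],
)

```text
time: 21.75
tool_pos: [473.8, -255.2, 168.0]
tcp_rot: [0.403, 1.57, 1.752]
contact_force: [-0.0, 0.1, 0.2]
grip_width: 91.7
```

```bash
python3 - <<'E'
from h import *
plan([561.1,-61.2,28],1.349)
cv2.imwrite("pics/s5.png",cv2.resize(imaging.capture("scene")[200:450,80:380],None,fx=2.4,fy=2.4))
E
```

```text
t 21.75 pos [ 473.8 -255.2  168. ] yawz 1.3489 w [-0.0001  0.0007 -0.0003] shift now cm [14.01 -4.25 20.83] after turn [14.   -4.25 20.84] F [-0.   0.1  0.2] grip 91.7
```

View pics/s5.png

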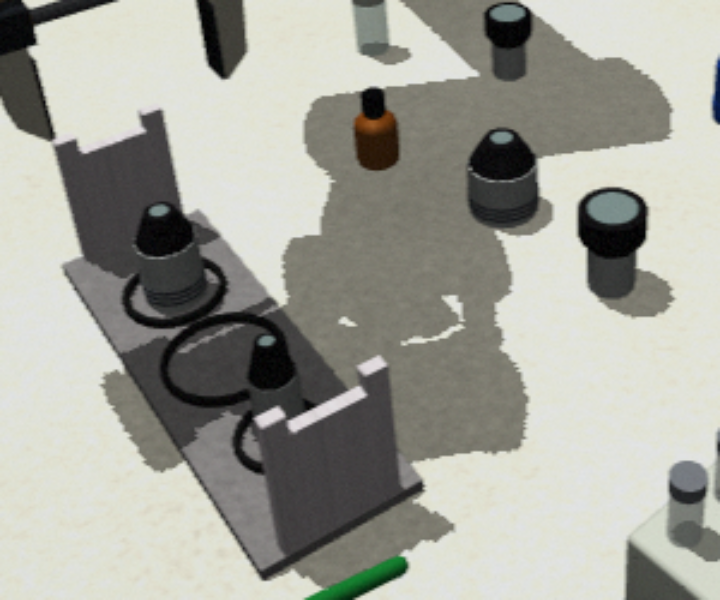

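Call:
arm_command(
  plan=[
    {"tx":0,"ty":-0.4,"tz":1.5,"wx":0,"wy":0,"wz":0,"jaw":1},
    {"tx":0,"ty":-0.6,"tz":3,"wx":0,"wy":0,"wz":0,"jaw":1},
    {"tx":0,"ty":-0.6,"tz":3,"wx":0,"wy":0,"wz":0,"jaw":1},
    {"tx":0,"ty":-0.6,"tz":3,"wx":0,"wy":0,"wz":0,"jaw":1},
    {"tx":0,"ty":-0.6,"tz":3,"wx":0,"wy":0,"wz":0,"jaw":1},
    {"tx":0,"ty":-0.6,"tz":3,"wx":0,"wy":0,"wz":0,"jaw":1},
    {"tx":0,"ty":-0.6,"tz":3,"wx":0,"wy":0,"wz":0,"jaw":1},
    {"tx":0,"ty":-0.25,"tz":1.34,"wx":0,"wy":0,"wz":0,"jaw":1},
    {"tx":1,"ty":0,"tz":0,"wx":0,"wy":0,"wz":0,"jaw":1},
    {"tx":2,"ty":0,"tz":0,"wx":0,"wy":0,"wz":0,"jaw":1},
    {"tx":1,"ty":0,"tz":0,"wx":0,"wy":0,"wz":0,"jaw":1},
    {"tx":0,"ty":0,"tz":0,"wx":0,"wy":0,"wz":0,"jaw":1},
    {"tx":0,"ty":0,"tz":0,"wx":0,"wy":0,"wz":0,"jaw":1},
  ],
)

```text
time: 23.1
tool_pos: [561.5, -62.3, 128.8]
tcp_rot: [-1.623, 1.57, -0.275]
contact_force: [0.1, 0.2, 0.6]
grip_width: 91.5
```

```bash
python3 - <<'E'
from h import *
plan([561.1,-61.2,30],1.349)
E
```

```text
t 23.1 pos [561.5 -62.3 128.8] yawz 1.348 w [-0.001  -0.      0.0005] shift now cm [9.88 0.06 0.1 ] after turn [9.88 0.06 0.1 ] F [0.1 0.2 0.6] grip 91.5
```

Call:
arm_command(
  plan=[
    {"tx":1.5,"ty":0.05,"tz":0.1,"wx":0,"wy":0,"wz":0,"jaw":1},
    {"tx":2.5,"ty":0,"tz":0,"wx":0,"wy":0,"wz":0,"jaw":1},
    {"tx":2.5,"ty":0,"tz":0,"wx":0,"wy":0,"wz":0,"jaw":1},
    {"tx":2,"ty":0,"tz":0,"wx":0,"wy":0,"wz":0,"jaw":1},
    {"tx":1,"ty":0,"tz":0,"wx":0,"wy":0,"wz":0,"jaw":1},
    {"tx":0.35,"ty":0,"tz":0,"wx":0,"wy":0,"wz":0,"jaw":1},
    {"tx":0,"ty":0,"tz":0,"wx":0,"wy":0,"wz":0,"jaw":0.5},
    {"tx":0,"ty":0,"tz":0,"wx":0,"wy":0,"wz":0,"jaw":0},
    {"tx":0,"ty":0,"tz":0,"wx":0,"wy":0,"wz":0,"jaw":-1},
    {"tx":0,"ty":0,"tz":0,"wx":0,"wy":0,"wz":0,"jaw":-1},
    {"tx":0,"ty":0,"tz":0,"wx":0,"wy":0,"wz":0,"jaw":-1},
    {"tx":0,"ty":0,"tz":0,"wx":0,"wy":0,"wz":0,"jaw":-1},
    {"tx":0,"ty":0,"tz":0,"wx":0,"wy":0,"wz":0,"jaw":-1},
    {"tx":0,"ty":0,"tz":0,"wx":0,"wy":0,"wz":0,"jaw":-1},
    {"tx":0,"ty":0,"tz":0,"wx":0,"wy":0,"wz":0,"jaw":-1},
  ],
)

```text
time: 24.6
tool_pos: [561.6, -60.6, 30.6]
tcp_rot: [-1.616, 1.57, -0.267]
contact_force: [-0.7, -0.7, 3.1]
grip_width: 45.3
```

```bash
python3 - <<'E'
from h import *
plan([542,-270.6,170],1.349)
E
```

```text
t 24.6 pos [561.6 -60.6  30.6] yawz 1.3491 w [ 0.0001 -0.0001  0.0013] shift now cm [-13.93  -2.73 -20.91] after turn [-13.94  -2.71 -20.91] F [-0.7 -0.7  3.1] grip 45.3
```

Call:
arm_command(
  plan=[
    {"tx":-0.5,"ty":0,"tz":0,"wx":0,"wy":0,"wz":0,"jaw":-1},
    {"tx":-1.5,"ty":0,"tz":0,"wx":0,"wy":0,"wz":0,"jaw":-1},
    {"tx":-2.5,"ty":0,"tz":0,"wx":0,"wy":0,"wz":0,"jaw":-1},
    {"tx":-2.5,"ty":0,"tz":0,"wx":0,"wy":0,"wz":0,"jaw":-1},
    {"tx":-2.5,"ty":0,"tz":0,"wx":0,"wy":0,"wz":0,"jaw":-1},
    {"tx":-2.5,"ty":0,"tz":0,"wx":0,"wy":0,"wz":0,"jaw":-1},
    {"tx":-1.9,"ty":0,"tz":0,"wx":0,"wy":0,"wz":0,"jaw":-1},
    {"tx":0,"ty":-0.3,"tz":-1.5,"wx":0,"wy":0,"wz":0,"jaw":-1},
    {"tx":0,"ty":-0.4,"tz":-3,"wx":0,"wy":0,"wz":0,"jaw":-1},
    {"tx":0,"ty":-0.4,"tz":-3,"wx":0,"wy":0,"wz":0,"jaw":-1},
    {"tx":0,"ty":-0.4,"tz":-3,"wx":0,"wy":0,"wz":0,"jaw":-1},
    {"tx":0,"ty":-0.4,"tz":-3,"wx":0,"wy":0,"wz":0,"jaw":-1},
    {"tx":0,"ty":-0.4,"tz":-3,"wx":0,"wy":0,"wz":0,"jaw":-1},
    {"tx":0,"ty":-0.4,"tz":-3,"wx":0,"wy":0,"wz":0,"jaw":-1},
    {"tx":0,"ty":0,"tz":-1.4,"wx":0,"wy":0,"wz":0,"jaw":-1},
    {"tx":0,"ty":0,"tz":0,"wx":0,"wy":0,"wz":0,"jaw":-1},
    {"tx":0,"ty":0,"tz":0,"wx":0,"wy":0,"wz":0,"jaw":-1},
  ],
)

```text
time: 26.3
tool_pos: [541.2, -269.8, 168.6]
tcp_rot: [0.456, 1.569, 1.804]
contact_force: [-0.1, -0.3, -2.3]
grip_width: 45.5
```

```bash
python3 - <<'E'
from h import *
plan([542,-270.6,38.6],1.349)
E
```

```text
t 26.3 pos [ 541.2 -269.8  168.6] yawz 1.3484 w [-0.0006  0.0013 -0.0006] shift now cm [13.   -0.1  -0.08] after turn [13.   -0.1  -0.06] F [-0.1 -0.3 -2.3] grip 45.5
```

Call:
arm_command(
  plan=[
    {"tx":1,"ty":-0.05,"tz":-0.05,"wx":0,"wy":0,"wz":0,"jaw":-1},
    {"tx":2.5,"ty":0,"tz":0,"wx":0,"wy":0,"wz":0,"jaw":-1},
    {"tx":2.5,"ty":0,"tz":0,"wx":0,"wy":0,"wz":0,"jaw":-1},
    {"tx":2.5,"ty":0,"tz":0,"wx":0,"wy":0,"wz":0,"jaw":-1},
    {"tx":1.5,"ty":0,"tz":0,"wx":0,"wy":0,"wz":0,"jaw":-1},
    {"tx":1,"ty":0,"tz":0,"wx":0,"wy":0,"wz":0,"jaw":-1},
    {"tx":0.8,"ty":0,"tz":0,"wx":0,"wy":0,"wz":0,"jaw":-1},
    {"tx":0.5,"ty":0,"tz":0,"wx":0,"wy":0,"wz":0,"jaw":-1},
    {"tx":0.3,"ty":0,"tz":0,"wx":0,"wy":0,"wz":0,"jaw":-1},
    {"tx":0.2,"ty":0,"tz":0,"wx":0,"wy":0,"wz":0,"jaw":-1},
    {"tx":0,"ty":0,"tz":0,"wx":0,"wy":0,"wz":0,"jaw":-1},
    {"tx":0,"ty":0,"tz":0,"wx":0,"wy":0,"wz":0,"jaw":-1},
  ],
)

```text
time: 27.5
tool_pos: [542.4, -271.1, 41.9]
tcp_rot: [-1.677, 1.569, -0.328]
contact_force: [0.4, -0.2, -2.1]
grip_width: 45.0
```

Call:
arm_command(
  plan=[
    {"tx":0.1,"ty":0,"tz":0,"wx":0,"wy":0,"wz":0,"jaw":-1},
    {"tx":0.1,"ty":0,"tz":0,"wx":0,"wy":0,"wz":0,"jaw":-1},
    {"tx":0.1,"ty":0,"tz":0,"wx":0,"wy":0,"wz":0,"jaw":-1},
    {"tx":0,"ty":0,"tz":0,"wx":0,"wy":0,"wz":0,"jaw":-1},
    {"tx":0,"ty":0,"tz":0,"wx":0,"wy":0,"wz":0,"jaw":-1},
  ],
)

```text
time: 28.0
tool_pos: [542.3, -271.0, 38.7]
tcp_rot: [-1.58, 1.57, -0.231]
contact_force: [-1.2, -0.6, 0.7]
grip_width: 45.2
```

Call:
arm_command(
  plan=[
    {"tx":0.05,"ty":0,"tz":0,"wx":0,"wy":0,"wz":0,"jaw":-1},
    {"tx":0,"ty":0,"tz":0,"wx":0,"wy":0,"wz":0,"jaw":-1},
    {"tx":0,"ty":0,"tz":0,"wx":0,"wy":0,"wz":0,"jaw":-1},
  ],
)

```text
time: 28.3
tool_pos: [542.3, -271.0, 38.7]
tcp_rot: [-1.656, 1.569, -0.307]
contact_force: [-2.2, 1.0, 5.4]
grip_width: 45.3
```

Seated; release and rise to 290 for a look at the tray and bar.

Call:
arm_command(
  plan=[
    {"tx":0,"ty":0,"tz":0,"wx":0,"wy":0,"wz":0,"jaw":0.2},
    {"tx":0,"ty":0,"tz":0,"wx":0,"wy":0,"wz":0,"jaw":0.6},
    {"tx":0,"ty":0,"tz":0,"wx":0,"wy":0,"wz":0,"jaw":0.9},
    {"tx":0,"ty":0,"tz":0,"wx":0,"wy":0,"wz":0,"jaw":0.9},
    {"tx":0,"ty":0,"tz":0,"wx":0,"wy":0,"wz":0,"jaw":0.9},
    {"tx":-1,"ty":0,"tz":0,"wx":0,"wy":0,"wz":0,"jaw":1},
    {"tx":-2,"ty":0,"tz":0,"wx":0,"wy":0,"wz":0,"jaw":1},
    {"tx":-3,"ty":0,"tz":0,"wx":0,"wy":0,"wz":0,"jaw":1},
    {"tx":-3,"ty":0,"tz":0,"wx":0,"wy":0,"wz":0,"jaw":1},
    {"tx":-3,"ty":-3,"tz":0,"wx":0,"wy":0,"wz":0,"jaw":1},
    {"tx":-3,"ty":-3,"tz":0,"wx":0,"wy":0,"wz":0,"jaw":1},
    {"tx":-3,"ty":-3,"tz":0,"wx":0,"wy":0,"wz":0,"jaw":1},
    {"tx":-3,"ty":-3,"tz":0,"wx":0,"wy":0,"wz":0,"jaw":1},
    {"tx":-3,"ty":0,"tz":0,"wx":0,"wy":0,"wz":0,"jaw":1},
    {"tx":0,"ty":0,"tz":0,"wx":0,"wy":0,"wz":0,"jaw":1},
    {"tx":0,"ty":0,"tz":0,"wx":0,"wy":0,"wz":0,"jaw":1},
    {"tx":0,"ty":0,"tz":0,"wx":0,"wy":0,"wz":0,"jaw":1},
  ],
)

```text
time: 30.0
tool_pos: [658.3, -297.1, 276.9]
tcp_rot: [1.036, 1.569, 2.385]
contact_force: [0.1, 0.2, -1.2]
grip_width: 91.5
```

```bash
python3 shot.py w6;  python3 - <<'E'
from h import *
cv2.imwrite("pics/s6.png",cv2.resize(imaging.capture("scene")[200:450,80:380],None,fx=2.4,fy=2.4))
cv2.imwrite("pics/t6.png",imaging.capture("top"))
plan([505,278,250],1.813)
E
```

```text
[ 658.3 -297.1  276.9] 0.0078
t 30.15 pos [ 658.4 -297.2  277. ] yawz 1.3488 w [-0.4642  0.001  -0.0009] shift now cm [ 2.77 27.63 52.73] after turn [ 2.7   1.1  59.52] F [ 0.1  0.2 -0.2] grip 92.0
```

View pics/w6.png

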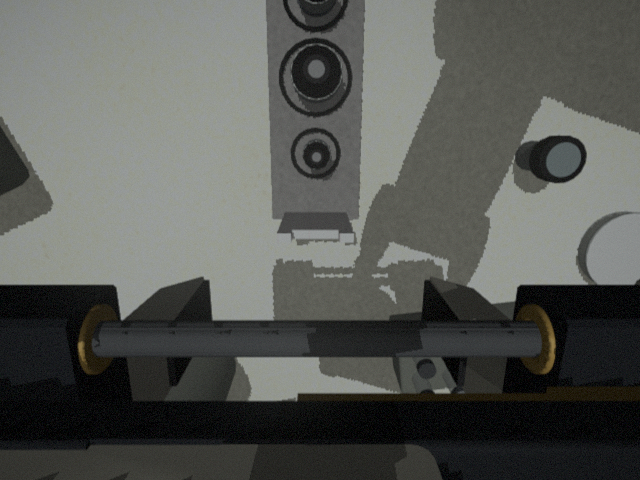

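View pics/s6.png

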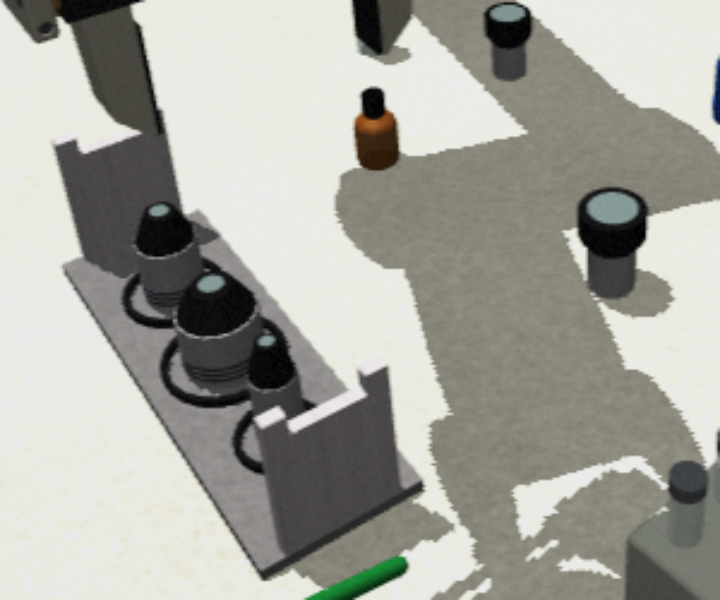

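View pics/t6.png

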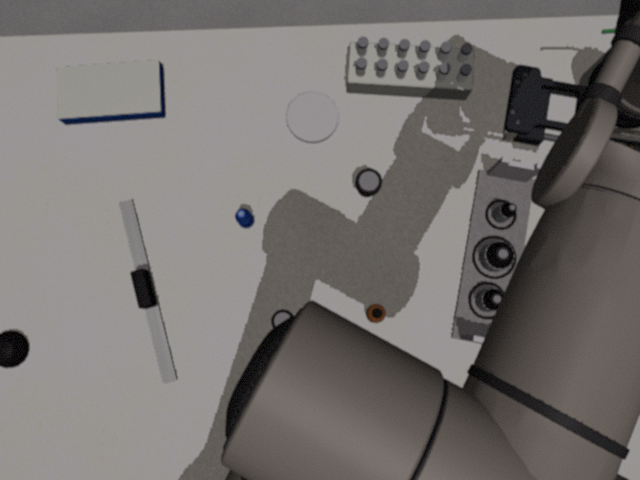

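Call:
arm_command(
  plan=[
    {"tx":0,"ty":0,"tz":2,"wx":0,"wy":0,"wz":0,"jaw":1},
    {"tx":0,"ty":0,"tz":3,"wx":0,"wy":0,"wz":0,"jaw":1},
    {"tx":0,"ty":0,"tz":3,"wx":0,"wy":0,"wz":0,"jaw":1},
    {"tx":0,"ty":0,"tz":2,"wx":0,"wy":0,"wz":0,"jaw":1},
    {"tx":0,"ty":0,"tz":0,"wx":0,"wy":0,"wz":0,"jaw":1},
    {"tx":0,"ty":0,"tz":0,"wx":0,"wy":0,"wz":0,"jaw":1},
    {"tx":0,"ty":0,"tz":0,"wx":0,"wy":0,"wz":0,"jaw":1},
  ],
)

```text
time: 30.85
tool_pos: [680.8, -200.7, 278.0]
tcp_rot: [-1.963, 1.57, -0.615]
contact_force: [-0.0, -0.1, -0.5]
grip_width: 91.6
```

```bash
python3 shot.py w7;  python3 - <<'E'
from h import *
plan([590,240,277],1.813)
I=cv2.imread("pics/w6.png");J=cv2.imread("pics/w7.png")
a=cv2.resize(I[190:260,255:375],None,fx=5,fy=5,interpolation=cv2.INTER_CUBIC); b=cv2.resize(J[190:260,80:200],None,fx=5,fy=5,interpolation=cv2.INTER_CUBIC)
cv2.imwrite("pics/c67.png",np.vstack([a[:290],b[:290]]))
cv2.imwrite("pics/w7v.png",J)
E
```

```text
[ 680.8 -200.7  278. ] 0.0099
t 30.9 pos [ 680.7 -201.   277.9] yawz 1.3476 w [-4.654e-01 -4.000e-04  8.000e-04] shift now cm [ 0.07 18.61 41.  ] after turn [ 0.09 -1.77 44.99] F [0.1 0.5 0.4] grip 91.9
```

View pics/w7.png

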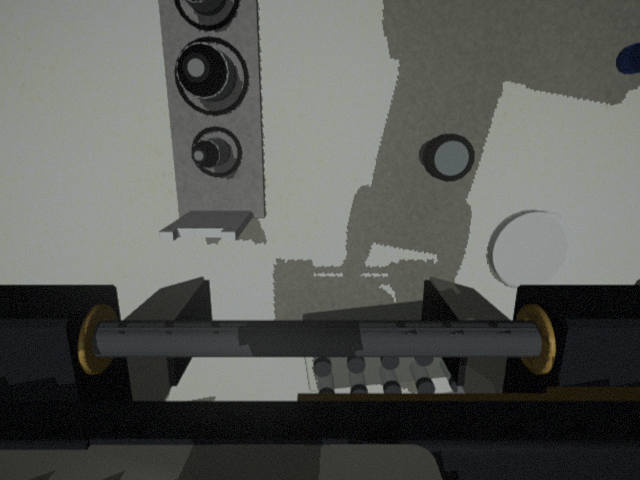

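View pics/c67.png

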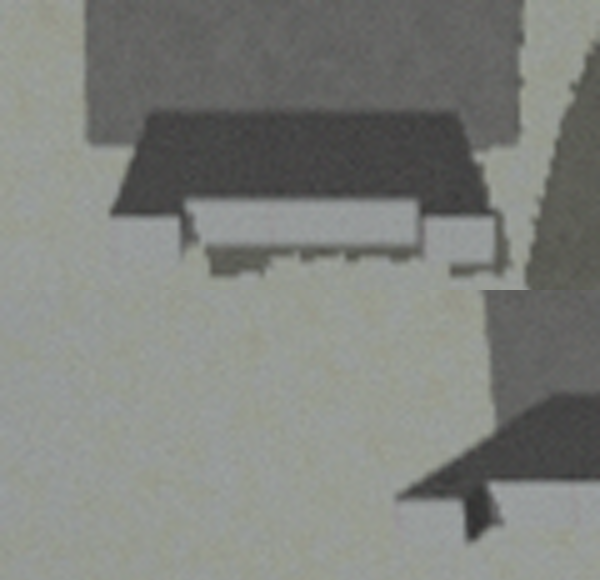

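```bash
python3 - <<'E'
from h import *
A,a=load("w6");B,b=load("w7")
cv2.imwrite("pics/c7.png",cv2.resize(B[200:250,150:270],None,fx=6,fy=6,interpolation=cv2.INTER_CUBIC))
print(tri(ray(a,292,229.6),ray(b,177.4,228)))
L,R_=onz(a,292,229.6,84),onz(a,338.6,229.6,84); print(L,R_,np.linalg.norm(L-R_))
m=(L+R_)/2; c=np.array([542,-270.7,84]); d=m-c; print(m,np.linalg.norm(d),np.arctan2(d[1],d[0]))
# lens positions of the placed ones
for n,p,q in [("slim",(315,156),(200,155)),("wide",(316,69),(196,68))]:
    P,s1=blob(A,*p);Q,s2=blob(B,*q);print(n,tri(ray(a,*P),ray(b,*Q))[0].round(1),s1,s2)
E
```

```text
(array([ 665.33714685, -319.22473825,   83.19122069]), np.float64(0.03759179885286417))
[ 665.167867   -319.13581497   84.        ] [ 673.96840656 -280.18499347   84.        ] 39.93264318447744
[ 669.56813678 -299.66040422   84.        ] 130.81412207339352 -0.22323542241299346
slim [ 610.4 -285.6   75.9] 74.4375 75.875
wide [ 542.1 -270.3   63.8] 220.875 230.375
```

View pics/c7.png

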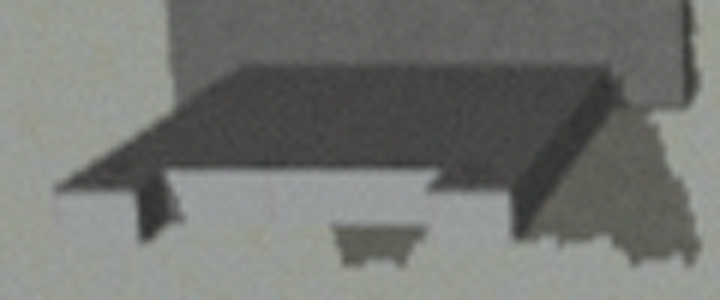

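Call:
arm_command(
  plan=[
    {"tx":0,"ty":0,"tz":0,"wx":-0.12,"wy":0,"wz":0,"jaw":1},
    {"tx":0,"ty":0,"tz":0,"wx":-0.12,"wy":0,"wz":0,"jaw":1},
    {"tx":0,"ty":0,"tz":0,"wx":-0.12,"wy":0,"wz":0,"jaw":1},
    {"tx":0,"ty":0,"tz":0,"wx":-0.105,"wy":0,"wz":0,"jaw":1},
    {"tx":0,"ty":-0.1,"tz":2,"wx":0,"wy":0,"wz":0,"jaw":1},
    {"tx":0,"ty":-0.1,"tz":3.5,"wx":0,"wy":0,"wz":0,"jaw":1},
    {"tx":0,"ty":-0.1,"tz":3.5,"wx":0,"wy":0,"wz":0,"jaw":1},
    {"tx":0,"ty":-0.1,"tz":3.5,"wx":0,"wy":0,"wz":0,"jaw":1},
    {"tx":0,"ty":-0.1,"tz":3.5,"wx":0,"wy":0,"wz":0,"jaw":1},
    {"tx":0,"ty":-0.1,"tz":3.5,"wx":0,"wy":0,"wz":0,"jaw":1},
    {"tx":0,"ty":-0.1,"tz":3.5,"wx":0,"wy":0,"wz":0,"jaw":1},
    {"tx":0,"ty":-0.1,"tz":3.5,"wx":0,"wy":0,"wz":0,"jaw":1},
    {"tx":0,"ty":-0.1,"tz":3.5,"wx":0,"wy":0,"wz":0,"jaw":1},
    {"tx":0,"ty":-0.1,"tz":3.5,"wx":0,"wy":0,"wz":0,"jaw":1},
    {"tx":0,"ty":-0.1,"tz":3.5,"wx":0,"wy":0,"wz":0,"jaw":1},
    {"tx":0,"ty":-0.1,"tz":3.5,"wx":0,"wy":0,"wz":0,"jaw":1},
    {"tx":0,"ty":-0.1,"tz":2,"wx":0,"wy":0,"wz":0,"jaw":1},
    {"tx":0,"ty":0,"tz":0,"wx":0,"wy":0,"wz":0,"jaw":1},
    {"tx":0,"ty":0,"tz":0,"wx":0,"wy":0,"wz":0,"jaw":1},
    {"tx":0,"ty":0,"tz":0,"wx":0,"wy":0,"wz":0,"jaw":1},
  ],
)

```text
time: 32.9
tool_pos: [591.8, 214.3, 277.9]
tcp_rot: [-2.326, 1.57, -0.514]
contact_force: [0.3, 1.1, -0.1]
grip_width: 92.3
```

```bash
python3 shot.py w8;  python3 - <<'E'
from h import *
plan([590,340,277],1.813)
E
```

```text
[591.8 214.3 277.9] 0.004
t 32.95 pos [591.8 214.3 277.9] yawz 1.812 w [-0.001  -0.0007  0.0009] shift now cm [ 0.09 -2.83 12.25] after turn [ 0.09 -2.84 12.25] F [0.5 0.5 0.5] grip 91.8
```

View pics/w8.png

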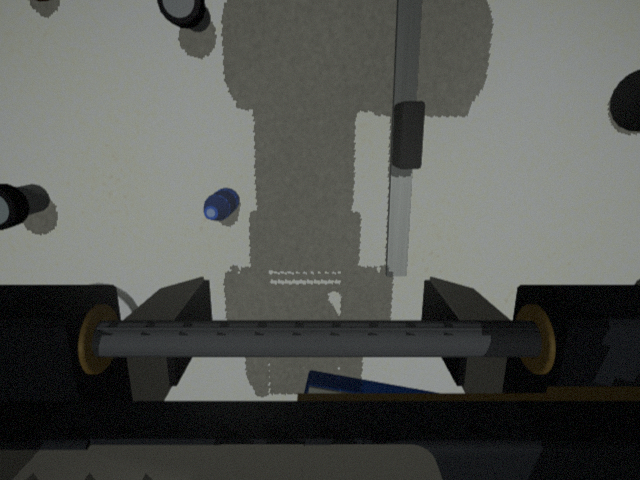

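Call:
arm_command(
  plan=[
    {"tx":0,"ty":0,"tz":2,"wx":0,"wy":0,"wz":0,"jaw":1},
    {"tx":0,"ty":0,"tz":3,"wx":0,"wy":0,"wz":0,"jaw":1},
    {"tx":0,"ty":0,"tz":3,"wx":0,"wy":0,"wz":0,"jaw":1},
    {"tx":0,"ty":0,"tz":2,"wx":0,"wy":0,"wz":0,"jaw":1},
    {"tx":0,"ty":0,"tz":0,"wx":0,"wy":0,"wz":0,"jaw":1},
    {"tx":0,"ty":0,"tz":0,"wx":0,"wy":0,"wz":0,"jaw":1},
    {"tx":0,"ty":0,"tz":0,"wx":0,"wy":0,"wz":0,"jaw":1},
  ],
)

```text
time: 33.65
tool_pos: [567.8, 311.5, 277.9]
tcp_rot: [-2.314, 1.57, -0.502]
contact_force: [0.1, -0.8, -0.0]
grip_width: 91.6
```

```bash
python3 shot.py w9
```

```text
[567.8 311.5 277.9] 0.0017
```

View pics/w9.png

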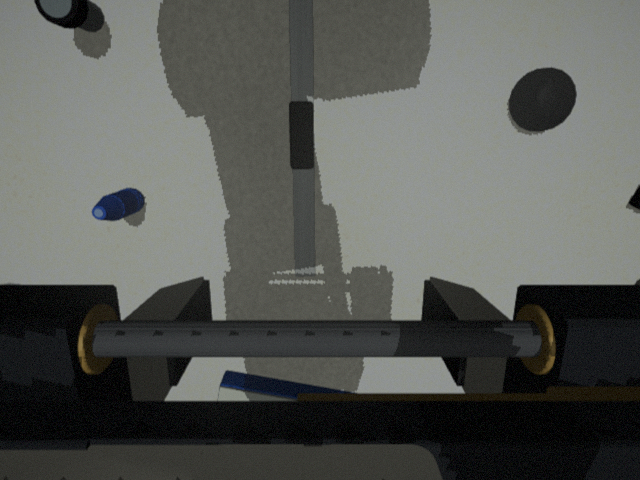

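```bash
python3 - <<'E'
from h import *
A,a=load("w8");B,b=load("w9")
x=cv2.resize(A[85:185,370:450],None,fx=5,fy=5,interpolation=cv2.INTER_CUBIC);y=cv2.resize(B[85:185,260:340],None,fx=5,fy=5,interpolation=cv2.INTER_CUBIC)
cv2.imwrite("pics/c89.png",cv2.convertScaleAbs(np.hstack([x,y])[:550],alpha=1.8))
E
```

```text
(no output)
```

View pics/c89.png

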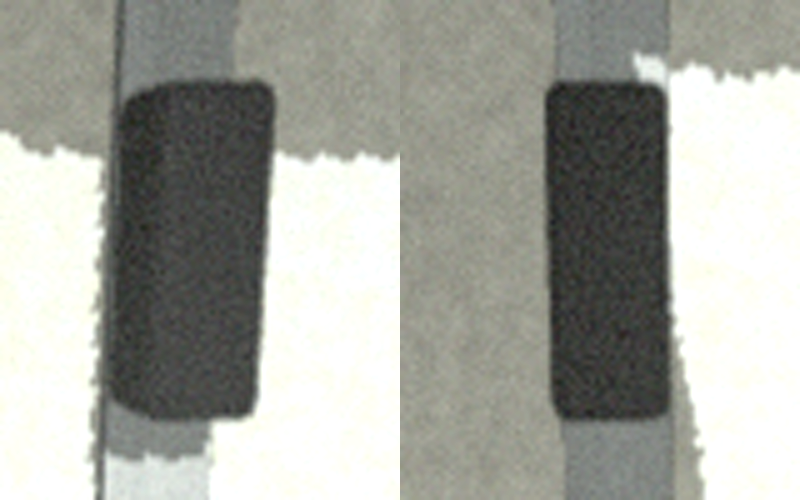

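```bash
python3 - <<'E'
from h import *
A,a=load("w8");B,b=load("w9")
print(tri(ray(a,425.2,101),ray(b,313.6,101)),tri(ray(a,421.4,168.6),ray(b,313.6,168.6)))
P=[onz(b,u,v,44) for u,v in [(289.2,101.2),(313.6,101),(313.6,168.6),(291,168.6)]]
for p in P: print(p.round(1))
for i in range(4): print(np.linalg.norm(P[i]-P[i-1]).round(1))
print("c",np.mean(P,0)); d=P[1]-P[2];d2=P[0]-P[3]; print(np.arctan2(-d[1],-d[0]),np.arctan2(-d2[1],-d2[0]))
d=(P[0]+P[1]-P[2]-P[3]); th=np.arctan2(-d[1],-d[0]); print("yaw",th)
plan(np.r_[np.mean(P,0)[:2],29],th+np.pi/2)
# strip edges at z=8 : column of strip edges per row
g=cv2.cvtColor(B,cv2.COLOR_BGR2GRAY)
E
```

```text
(array([476.18485814, 286.74637962,  38.97257798]), np.float64(0.06718481862170383)) (array([534.10694746, 300.93705784,  42.53542245]), np.float64(0.06595385081368771))
[481.8 265.9  44. ]
[476.4 286.8  44. ]
[533.9 300.9  44. ]
[538.9 280.6  44. ]
59.0
21.6
59.2
20.9
c [507.77476352 283.57253143  44.        ]
0.23987337800361955 0.2515539220584093
yaw 0.24570548542604084
t 33.7 pos [567.8 311.5 278. ] yawz 1.8122 w [-0.0043 -0.0007  0.001 ] shift now cm [24.89  6.52 -1.25] after turn [24.9   6.5  -1.25] F [ 0.6 -0.2  0.3] grip 91.7
```

Call:
arm_command(
  plan=[
    {"tx":1.5,"ty":1,"tz":-0.25,"wx":-0.004,"wy":0,"wz":0,"jaw":1},
    {"tx":2.5,"ty":2,"tz":-0.4,"wx":0,"wy":0,"wz":0,"jaw":1},
    {"tx":2.5,"ty":2,"tz":-0.4,"wx":0,"wy":0,"wz":0,"jaw":1},
    {"tx":2.5,"ty":1.5,"tz":-0.2,"wx":0,"wy":0,"wz":0,"jaw":1},
    {"tx":2.5,"ty":0,"tz":0,"wx":0,"wy":0,"wz":0,"jaw":1},
    {"tx":2.5,"ty":0,"tz":0,"wx":0,"wy":0,"wz":0,"jaw":1},
    {"tx":1.5,"ty":0,"tz":0,"wx":0,"wy":0,"wz":0,"jaw":1},
    {"tx":0,"ty":0,"tz":0,"wx":0,"wy":0,"wz":0,"jaw":1},
    {"tx":0,"ty":0,"tz":0,"wx":0,"wy":0,"wz":0,"jaw":1},
    {"tx":0,"ty":0,"tz":0,"wx":0,"wy":0,"wz":0,"jaw":1},
  ],
)

```text
time: 34.7
tool_pos: [508.3, 284.8, 124.1]
tcp_rot: [-1.611, 1.568, 0.206]
contact_force: [-0.0, -0.4, -0.5]
grip_width: 91.9
```

```bash
python3 - <<'E'
from h import *
plan([507.8,283.6,30],1.8165)
E
```

```text
t 34.7 pos [508.3 284.8 124.1] yawz 1.8174 w [ 0.0009 -0.0001  0.0032] shift now cm [ 9.41  0.1  -0.1 ] after turn [ 9.41  0.07 -0.1 ] F [-0.  -0.4 -0.5] grip 91.9
```

Call:
arm_command(
  plan=[
    {"tx":1.5,"ty":0.07,"tz":-0.1,"wx":0,"wy":0,"wz":0.003,"jaw":1},
    {"tx":2.5,"ty":0,"tz":0,"wx":0,"wy":0,"wz":0,"jaw":1},
    {"tx":2.5,"ty":0,"tz":0,"wx":0,"wy":0,"wz":0,"jaw":1},
    {"tx":1.5,"ty":0,"tz":0,"wx":0,"wy":0,"wz":0,"jaw":1},
    {"tx":1,"ty":0,"tz":0,"wx":0,"wy":0,"wz":0,"jaw":0.5},
    {"tx":0.35,"ty":0,"tz":0,"wx":0,"wy":0,"wz":0,"jaw":0},
    {"tx":0,"ty":0,"tz":0,"wx":0,"wy":0,"wz":0,"jaw":-0.2},
    {"tx":0,"ty":0,"tz":0,"wx":0,"wy":0,"wz":0,"jaw":-0.2},
    {"tx":0,"ty":0,"tz":0,"wx":0,"wy":0,"wz":0,"jaw":-1},
    {"tx":0,"ty":0,"tz":0,"wx":0,"wy":0,"wz":0,"jaw":-1},
    {"tx":0,"ty":0,"tz":0,"wx":0,"wy":0,"wz":0,"jaw":-1},
    {"tx":0,"ty":0,"tz":0,"wx":0,"wy":0,"wz":0,"jaw":-1},
    {"tx":0,"ty":0,"tz":0,"wx":0,"wy":0,"wz":0,"jaw":-1},
    {"tx":0,"ty":0,"tz":0,"wx":0,"wy":0,"wz":0,"jaw":-1},
    {"tx":0,"ty":0,"tz":0,"wx":0,"wy":0,"wz":0,"jaw":-1},
    {"tx":0,"ty":0,"tz":0,"wx":0,"wy":0,"wz":0,"jaw":-1},
    {"tx":0,"ty":0,"tz":0,"wx":0,"wy":0,"wz":0,"jaw":-1},
    {"tx":0,"ty":0,"tz":0,"wx":0,"wy":0,"wz":0,"jaw":-1},
  ],
)

```text
time: 36.5
tool_pos: [506.9, 283.6, 29.4]
tcp_rot: [1.821, 1.569, -2.644]
contact_force: [0.2, -1.7, 1.9]
grip_width: 21.8
```

```bash
python3 - <<'E'
from h import *
plan([507.8,283.6,200],1.8165)
E
```

```text
t 36.5 pos [506.9 283.6  29.4] yawz 1.818 w [ 0.0015 -0.0005 -0.002 ] shift now cm [-17.06  -0.06  -0.03] after turn [-17.06  -0.09  -0.02] F [ 0.2 -1.7  1.9] grip 21.8
```

Call:
arm_command(
  plan=[
    {"tx":-0.5,"ty":0,"tz":0,"wx":0,"wy":0,"wz":0,"jaw":-1},
    {"tx":-1.5,"ty":0,"tz":0,"wx":0,"wy":0,"wz":0,"jaw":-1},
    {"tx":-2.5,"ty":0,"tz":0,"wx":0,"wy":0,"wz":0,"jaw":-1},
    {"tx":-2.5,"ty":0,"tz":0,"wx":0,"wy":0,"wz":0,"jaw":-1},
    {"tx":-2.5,"ty":0,"tz":0,"wx":0,"wy":0,"wz":0,"jaw":-1},
    {"tx":-2.5,"ty":0,"tz":0,"wx":0,"wy":0,"wz":0,"jaw":-1},
    {"tx":-2.5,"ty":0,"tz":0,"wx":0,"wy":0,"wz":0,"jaw":-1},
    {"tx":-2,"ty":0,"tz":0,"wx":0,"wy":0,"wz":0,"jaw":-1},
    {"tx":-0.5,"ty":0,"tz":0,"wx":0,"wy":0,"wz":0,"jaw":-1},
    {"tx":0,"ty":0,"tz":0,"wx":0.04,"wy":0,"wz":0,"jaw":-1},
    {"tx":0,"ty":0,"tz":0,"wx":0.06,"wy":0,"wz":0,"jaw":-1},
    {"tx":0,"ty":0,"tz":0,"wx":0.06,"wy":0,"wz":0,"jaw":-1},
    {"tx":0,"ty":0,"tz":0,"wx":0.06,"wy":0,"wz":0,"jaw":-1},
    {"tx":0,"ty":0,"tz":0,"wx":0.06,"wy":0,"wz":0,"jaw":-1},
    {"tx":0,"ty":0,"tz":0,"wx":0.06,"wy":0,"wz":0,"jaw":-1},
    {"tx":0,"ty":0,"tz":0,"wx":0.06,"wy":0,"wz":0,"jaw":-1},
    {"tx":0,"ty":0,"tz":0,"wx":0.05,"wy":0,"wz":0,"jaw":-1},
    {"tx":0,"ty":0,"tz":0,"wx":0.02,"wy":0,"wz":0,"jaw":-1},
    {"tx":0,"ty":0,"tz":0,"wx":0,"wy":0,"wz":0,"jaw":-1},
    {"tx":0,"ty":0,"tz":0,"wx":0,"wy":0,"wz":0,"jaw":-1},
  ],
)

```text
time: 38.5
tool_pos: [506.9, 283.8, 198.9]
tcp_rot: [2.182, 1.568, -2.752]
contact_force: [0.3, 0.1, -2.4]
grip_width: 22.2
```

```bash
python3 - <<'E'
from h import *
plan([541.1,-270.5,200],1.3483)
cv2.imwrite("pics/s7.png",imaging.capture("scene"))
E
```

```text
t 38.5 pos [506.9 283.8 198.9] yawz 1.349 w [ 0.0007 -0.0017 -0.0024] shift now cm [ -0.06 -15.53 -53.32] after turn [ -0.11 -15.56 -53.31] F [ 0.3  0.1 -2.4] grip 22.2
```

View pics/s7.png

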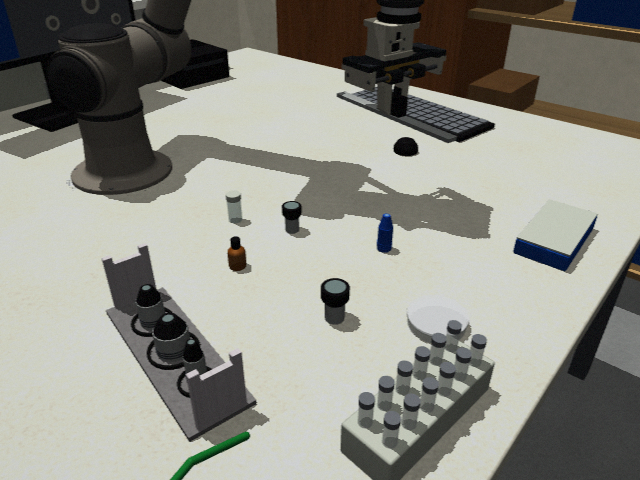

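Call:
arm_command(
  plan=[
    {"tx":0,"ty":-0.3,"tz":-1,"wx":0,"wy":0,"wz":0,"jaw":-1},
    {"tx":0,"ty":-0.9,"tz":-3.1,"wx":0,"wy":0,"wz":0,"jaw":-1},
    {"tx":0,"ty":-0.9,"tz":-3.1,"wx":0,"wy":0,"wz":0,"jaw":-1},
    {"tx":0,"ty":-0.9,"tz":-3.1,"wx":0,"wy":0,"wz":0,"jaw":-1},
    {"tx":0,"ty":-0.9,"tz":-3.1,"wx":0,"wy":0,"wz":0,"jaw":-1},
    {"tx":0,"ty":-0.9,"tz":-3.1,"wx":0,"wy":0,"wz":0,"jaw":-1},
    {"tx":0,"ty":-0.9,"tz":-3.1,"wx":0,"wy":0,"wz":0,"jaw":-1},
    {"tx":0,"ty":-0.9,"tz":-3.1,"wx":0,"wy":0,"wz":0,"jaw":-1},
    {"tx":0,"ty":-0.9,"tz":-3.1,"wx":0,"wy":0,"wz":0,"jaw":-1},
    {"tx":0,"ty":-0.9,"tz":-3.1,"wx":0,"wy":0,"wz":0,"jaw":-1},
    {"tx":0,"ty":-0.9,"tz":-3.1,"wx":0,"wy":0,"wz":0,"jaw":-1},
    {"tx":0,"ty":-0.9,"tz":-3.1,"wx":0,"wy":0,"wz":0,"jaw":-1},
    {"tx":0,"ty":-0.9,"tz":-3.1,"wx":0,"wy":0,"wz":0,"jaw":-1},
    {"tx":0,"ty":-0.9,"tz":-3.1,"wx":0,"wy":0,"wz":0,"jaw":-1},
    {"tx":0,"ty":-0.9,"tz":-3.1,"wx":0,"wy":0,"wz":0,"jaw":-1},
    {"tx":0,"ty":-0.9,"tz":-3.1,"wx":0,"wy":0,"wz":0,"jaw":-1},
    {"tx":0,"ty":-0.9,"tz":-3.1,"wx":0,"wy":0,"wz":0,"jaw":-1},
    {"tx":0,"ty":-0.6,"tz":-2,"wx":0,"wy":0,"wz":0,"jaw":-1},
    {"tx":0,"ty":-0.25,"tz":-0.7,"wx":0,"wy":0,"wz":0,"jaw":-1},
    {"tx":0,"ty":0,"tz":0,"wx":0,"wy":0,"wz":0,"jaw":-1},
  ],
)

```text
time: 40.55
tool_pos: [540.5, -271.2, 199.5]
tcp_rot: [2.052, 1.568, -2.885]
contact_force: [0.4, 0.4, -3.0]
grip_width: 21.4
```

Call:
arm_command(
  plan=[
    {"tx":0,"ty":0,"tz":0,"wx":0,"wy":0,"wz":0,"jaw":-1},
    {"tx":0,"ty":0,"tz":0,"wx":0,"wy":0,"wz":0,"jaw":-1},
  ],
)

```text
time: 40.75
tool_pos: [541.0, -269.1, 199.9]
tcp_rot: [1.997, 1.569, -2.937]
contact_force: [-0.2, -0.4, -2.4]
grip_width: 21.7
```

```bash
python3 shot.py w10; python3 - <<'E'
from h import *
plan([541.1,-270.5,140],1.3483)
cv2.imwrite("pics/s8.png",cv2.resize(imaging.capture("scene")[150:450,40:380],None,fx=2,fy=2))
E
```

```text
[ 541.  -269.1  199.9] 0.0043
t 40.8 pos [ 541.1 -269.1  199.9] yawz 1.3495 w [ 0.0012 -0.0011 -0.0018] shift now cm [ 5.99 -0.04 -0.13] after turn [ 5.99 -0.03 -0.13] F [ 0.7  0.2 -2.5] grip 21.9
```

View pics/w10.png

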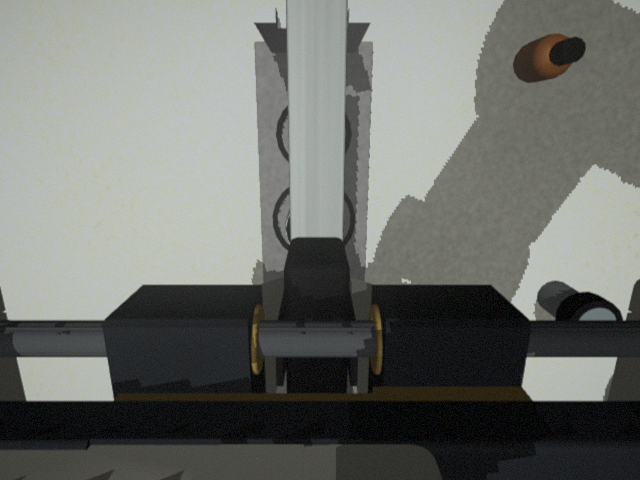

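View pics/s8.png

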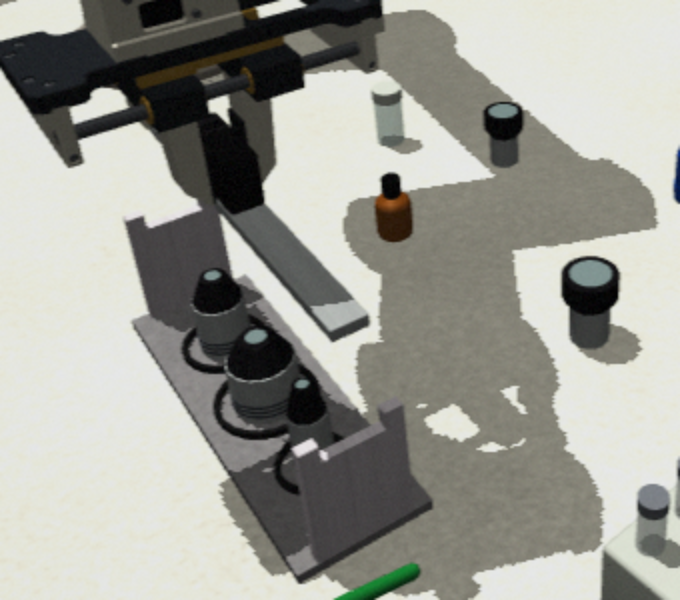

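Call:
arm_command(
  plan=[
    {"tx":1,"ty":0,"tz":-0.15,"wx":0,"wy":0,"wz":-0.002,"jaw":-1},
    {"tx":2,"ty":0,"tz":0,"wx":0,"wy":0,"wz":0,"jaw":-1},
    {"tx":2,"ty":0,"tz":0,"wx":0,"wy":0,"wz":0,"jaw":-1},
    {"tx":1.2,"ty":0,"tz":0,"wx":0,"wy":0,"wz":0,"jaw":-1},
    {"tx":0.6,"ty":0,"tz":0,"wx":0,"wy":0,"wz":0,"jaw":-1},
    {"tx":0,"ty":0,"tz":0,"wx":0,"wy":0,"wz":0,"jaw":-1},
    {"tx":0,"ty":0,"tz":0,"wx":0,"wy":0,"wz":0,"jaw":-1},
    {"tx":0,"ty":0,"tz":0,"wx":0,"wy":0,"wz":0,"jaw":-1},
  ],
)

```text
time: 41.65
tool_pos: [541.2, -272.2, 132.8]
tcp_rot: [-2.316, 1.568, -0.968]
contact_force: [-0.4, 0.1, -2.3]
grip_width: 21.9
```

```bash
python3 shot.py w11; python3 - <<'E'
from h import *
plan([541.1,-270.5,113.4],1.3483)
cv2.imwrite("pics/s9.png",cv2.resize(imaging.capture("scene")[200:450,60:300],None,fx=2.4,fy=2.4))
E
```

```text
[ 541.2 -272.2  132.8] 0.0023
t 41.7 pos [ 541.1 -272.2  132.7] yawz 1.348 w [-0.0003 -0.0019  0.002 ] shift now cm [1.93 0.04 0.17] after turn [1.93 0.04 0.16] F [ 0.   0.5 -2.7] grip 21.9
```

View pics/w11.png

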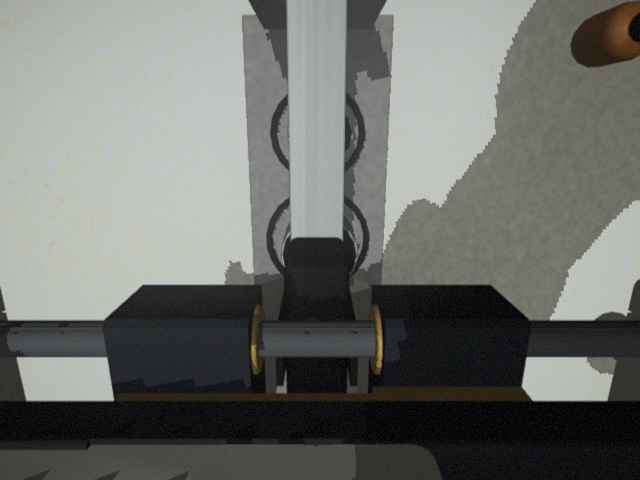

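View pics/s9.png

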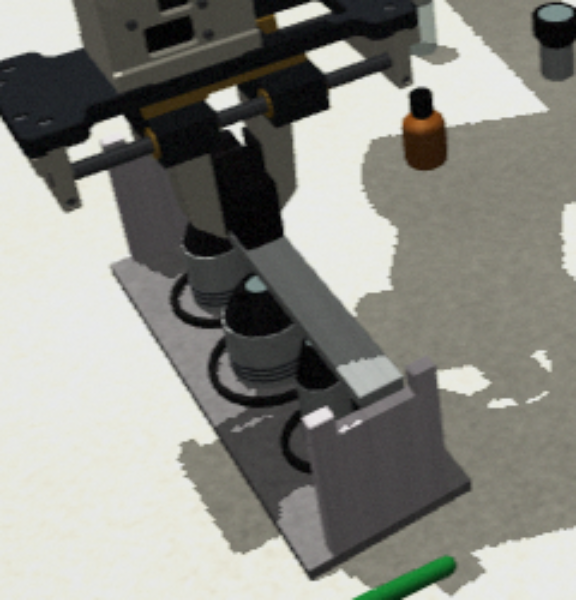

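```bash
python3 - <<'E'
from h import *
s=cam("scene"); th=-.2225; u=np.array([np.cos(th),np.sin(th),0]); v=np.array([-u[1],u[0],0])
c=np.array([541.1,-272.2,0])+.9*u
f=lambda X:((proj(s,X)-[60,200])*2.4).round(0)
for n,X in dict(endL=c+150*u+11*v+[0,0,111],endR=c+150*u-11*v+[0,0,111]).items(): print(n,f(X))
t=np.array([542,-270.7,0])
for k in(130,138):
  for w in(-20,20): print("slot",k,w,f(t+k*u+w*v+[0,0,84]))
  for w in(-32,32): print("lip",k,w,f(t+k*u+w*v+[0,0,96]))
E
```

```text
endL [402. 377.]
endR [358. 399.]
slot 130 -20 [329. 422.]
slot 130 20 [406. 383.]
lip 130 -32 [301. 415.]
lip 130 32 [426. 353.]
slot 138 -20 [337. 433.]
slot 138 20 [415. 393.]
lip 138 -32 [309. 426.]
lip 138 32 [435. 363.]
```

Call:
arm_command(
  plan=[
    {"tx":0.5,"ty":0,"tz":0.12,"wx":0,"wy":0,"wz":0,"jaw":-1},
    {"tx":0.5,"ty":0,"tz":0,"wx":0,"wy":0,"wz":0,"jaw":-1},
    {"tx":0.3,"ty":0,"tz":0,"wx":0,"wy":0,"wz":0,"jaw":-1},
    {"tx":0.2,"ty":0,"tz":0,"wx":0,"wy":0,"wz":0,"jaw":-1},
    {"tx":0.1,"ty":0,"tz":0,"wx":0,"wy":0,"wz":0,"jaw":-1},
    {"tx":0,"ty":0,"tz":0,"wx":0,"wy":0,"wz":0,"jaw":-1},
    {"tx":0,"ty":0,"tz":0,"wx":0,"wy":0,"wz":0,"jaw":-1},
  ],
)

```text
time: 42.45
tool_pos: [541.0, -270.8, 115.9]
tcp_rot: [-2.766, 1.569, -1.418]
contact_force: [-1.1, -0.5, -2.2]
grip_width: 21.6
```

Call:
arm_command(
  plan=[
    {"tx":0.1,"ty":0,"tz":0,"wx":0,"wy":0,"wz":0,"jaw":-1},
    {"tx":0.1,"ty":0,"tz":0,"wx":0,"wy":0,"wz":0,"jaw":-1},
    {"tx":0,"ty":0,"tz":0,"wx":0,"wy":0,"wz":0,"jaw":-1},
    {"tx":0,"ty":0,"tz":0,"wx":0,"wy":0,"wz":0,"jaw":-1},
  ],
)

```text
time: 42.85
tool_pos: [540.9, -270.8, 113.8]
tcp_rot: [-2.906, 1.57, -1.558]
contact_force: [-0.4, -0.0, -2.3]
grip_width: 21.6
```

Call:
arm_command(
  plan=[
    {"tx":0.05,"ty":0,"tz":0,"wx":0,"wy":0,"wz":0,"jaw":-1},
    {"tx":0,"ty":0,"tz":0,"wx":0,"wy":0,"wz":0,"jaw":-1},
    {"tx":0,"ty":0,"tz":0,"wx":0,"wy":0,"wz":0,"jaw":-1},
  ],
)

```text
time: 43.15
tool_pos: [541.0, -270.8, 113.5]
tcp_rot: [-2.772, 1.569, -1.424]
contact_force: [-0.2, 0.2, -0.1]
grip_width: 21.9
```

Call:
arm_command(
  plan=[
    {"tx":0.05,"ty":0,"tz":0,"wx":0,"wy":0,"wz":0,"jaw":-1},
    {"tx":0,"ty":0,"tz":0,"wx":0,"wy":0,"wz":0,"jaw":-1},
    {"tx":0,"ty":0,"tz":0,"wx":0,"wy":0,"wz":0,"jaw":-1},
  ],
)

```text
time: 43.45
tool_pos: [541.0, -270.8, 113.4]
tcp_rot: [-2.612, 1.569, -1.264]
contact_force: [-0.9, 1.1, 5.6]
grip_width: 21.6
```

```bash
python3 - <<'E'
from h import *
cv2.imwrite("pics/s10.png",cv2.resize(imaging.capture("scene")[200:450,60:300],None,fx=2.4,fy=2.4))
E
```

```text
(no output)
```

View pics/s10.png

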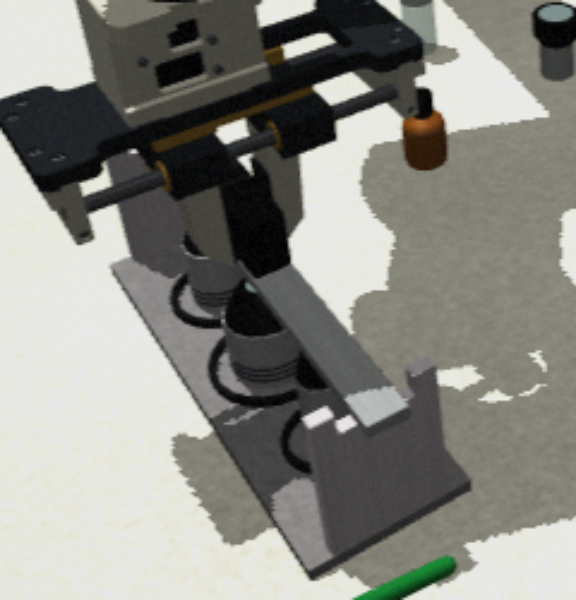

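Call:
arm_command(
  plan=[
    {"tx":0,"ty":0,"tz":0,"wx":0,"wy":0,"wz":0,"jaw":-0.3},
    {"tx":0,"ty":0,"tz":0,"wx":0,"wy":0,"wz":0,"jaw":0},
    {"tx":0,"ty":0,"tz":0,"wx":0,"wy":0,"wz":0,"jaw":0.3},
    {"tx":0,"ty":0,"tz":0,"wx":0,"wy":0,"wz":0,"jaw":0.3},
    {"tx":0,"ty":0,"tz":0,"wx":0,"wy":0,"wz":0,"jaw":0.3},
    {"tx":-1,"ty":0,"tz":0,"wx":0,"wy":0,"wz":0,"jaw":0.3},
    {"tx":-2,"ty":0,"tz":0,"wx":0,"wy":0,"wz":0,"jaw":0.3},
    {"tx":-3,"ty":0,"tz":0,"wx":0,"wy":0,"wz":0,"jaw":0.5},
    {"tx":-3,"ty":0,"tz":0,"wx":0,"wy":0,"wz":0,"jaw":0.5},
    {"tx":-3,"ty":-2,"tz":0,"wx":0,"wy":0,"wz":0,"jaw":0.5},
    {"tx":-3,"ty":-3,"tz":0,"wx":0,"wy":0,"wz":0,"jaw":0.5},
    {"tx":-2,"ty":-3,"tz":0,"wx":0,"wy":0,"wz":0,"jaw":0.5},
    {"tx":0,"ty":-3,"tz":0,"wx":0,"wy":0,"wz":0,"jaw":0.5},
    {"tx":0,"ty":-3,"tz":0,"wx":0,"wy":0,"wz":0,"jaw":0.5},
    {"tx":0,"ty":0,"tz":0,"wx":0,"wy":0,"wz":0,"jaw":0.5},
    {"tx":0,"ty":0,"tz":0,"wx":0,"wy":0,"wz":0,"jaw":0.5},
    {"tx":0,"ty":0,"tz":0,"wx":0,"wy":0,"wz":0,"jaw":0.5},
  ],
)

```text
time: 45.2
tool_pos: [676.7, -301.3, 283.6]
tcp_rot: [-2.907, 1.569, -1.559]
contact_force: [0.6, -0.3, 0.4]
grip_width: 68.8
```

```bash
python3 shot.py w12; python3 - <<'E'
from h import *
cv2.imwrite("pics/s11.png",cv2.resize(imaging.capture("scene")[200:450,60:300],None,fx=2.4,fy=2.4))
E
```

```text
[ 676.7 -301.3  283.6] 0.0167
```

View pics/w12.png

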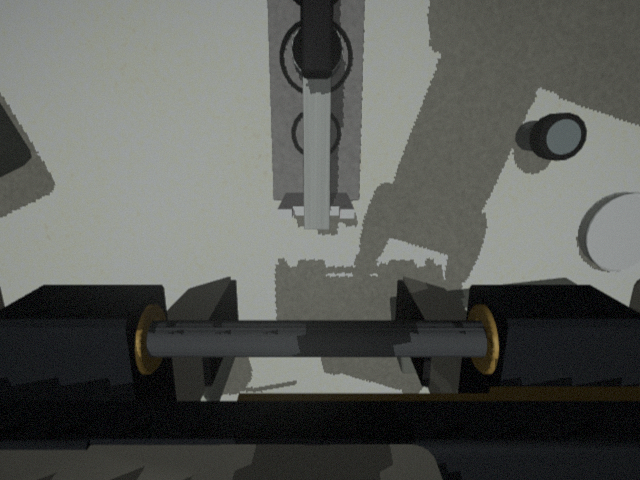

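View pics/s11.png

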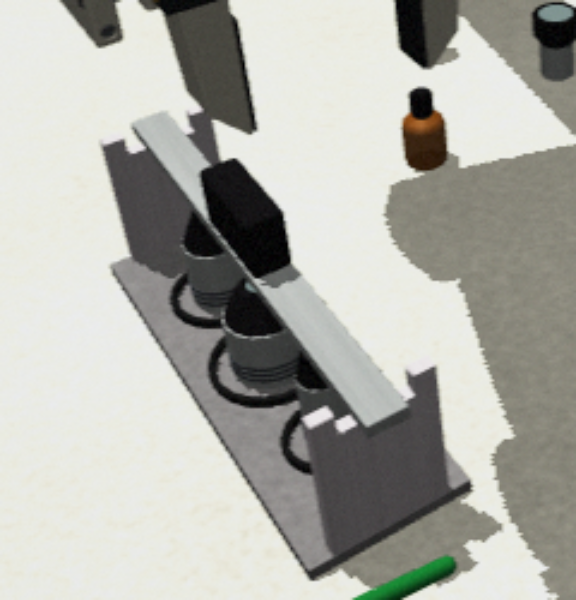

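```bash
python3 - <<'E'
from h import *
A,a=load("w12"); th=-.2225; u=np.array([np.cos(th),np.sin(th)]); v=np.array([-u[1],u[0]])
for p,z in [((304.5,229.5),92),((329.5,229.5),92),((303,77),128),((335,77),128)]:
    X=onz(a,*p,z)[:2]-[542,-270.7]; print((X@u).round(1),(X@v).round(1))
cv2.imwrite("pics/c12.png",cv2.resize(A[180:240,265:370],None,fx=6,fy=6,interpolation=cv2.INTER_CUBIC))
E
```

```text
149.6 -9.8
149.6 11.5
32.4 -8.9
32.5 13.1
```

View pics/c12.png

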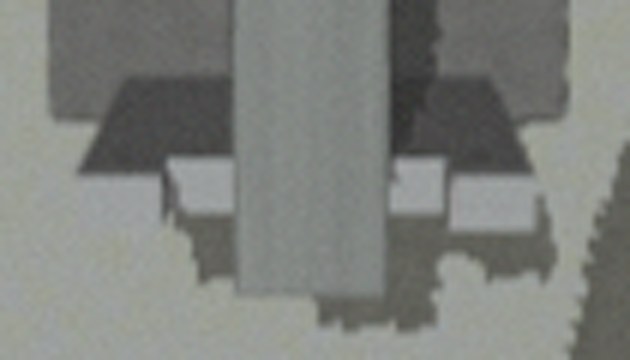

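```bash
python3 -c "
from plant import bot
print(bot.close_job())"
```

```text
the job is handed in; nothing more can be done
None
```

The three objectives are in the tray: slim in the small collar, middle-sized in the medium and wide in the large. Each was lowered until it touched (about 5 N) before I let go. I then laid the hold-down bar across both end walls, let go and backed the arm clear. The job was handed in at about 45 s of the 120 s limit.

**Bar:** the last pictures show it grip up and between the lips on both walls. Its far end measured 149.6 mm from the tray's centre, against 150 mm ideal, so it is centred lengthwise. It lies 1–2 mm off the centre line sideways.

**Objectives:** before the bar went on, the slim and wide tips measured 75.9 mm and 63.8 mm high and were centred to about 1 mm, as expected when seated upright. I did not measure the middle-sized one this way; pictures show it upright in its collar.

**Eyepieces:** I did not touch them. One can be seen in the last pictures still in place and the other only in part; I did not measure them again.

**Disagreements:**
- The fixed cameras placed the collars up to 6 mm apart from each other, so I used the wrist camera's positions instead.
- The height I measured for the bar's grip was 39–43 mm against the stated 44 mm.

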